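Loosen the dough press clamp with its reversible ratchet

ROBOT

A 7-joint arm with a two-finger parallel gripper is mounted at the origin on the work surface. World frame = base frame: x ahead of the robot, y to its left, z up, the work surface at z = 0. Lengths are in m, angles in rad, forces in N, time in s.
With the tool pointing down it reaches from about 0.4 to 0.875 m from the base axis. Payload 19.3 kg.
Tool frame: the origin (TCP) lies midway between the tips of the shut fingers; the grasp point (between the pads) lies 19 mm behind it; z points along the fingers, y is the direction in which the jaws open and shut (so a half turn about z gives the same grasp; the last joint's range is limited). The gripper opens to 85 mm and grips with 20 to 120 N. Pads are 22 mm wide; open, the fingers measure 114 mm over their backs; the gripper's body (76 mm by 85 mm) begins 54 mm behind the grasp point. The pads swing forward as they close: fully open they stand 13 mm farther back than shut.
Start: joints at [1.141, 0.521, -0.036, 1.599, 0.021, 1.021, -0.113], TCP at [0.22, -0.585, 0.198] pointing down, gripper open.
Joint ranges: [-2.91, 2.91], [-0.3, 2.13], [-1.5, 1.42], [0.17, 2.43], [-1.26, 4.41], [0.16, 1.93], [-2.52, 2.52]. Speed limits (rad/s): [1.89, 1.89, 2.39, 2.39, 3.01, 3.01, 3.01].

INTERFACE

Orientations are given as [roll, pitch, yaw] about the fixed x, y, z axes, in that order (R = Rz(yaw) Ry(pitch) Rx(roll)).
In Python, from workcell import bot gives the robot as it stands.
- The arm moves only by the tool servo_tool, never from a script. Its argument "plan" is a list of rows, each a list of 5 numbers: the shift along the world's x, y, z in mm, then the turn about the world's z in rad, then the gripper's target within -1 to 1 (shut at 1, half-way at 0, fully open at -1). In form: [[tx, ty, tz, yaw, jaw], ...]. A call has exactly 10 rows; each row is the pose to reach, as a shift and turn from the pose commanded when the call began; what a row does not reach only later rows make up. A row lasts 1/12 s, in which the tool goes at most 41.7 mm and 7.16 degrees, less where a joint would pass 70% of its speed; a pose out of reach is approached as far as the arm can. A call with a gripper value outside its range is refused whole. The fingers move at their own pace and stop on an object; "squeeze" is the grip in N (left out, the last holds). Time passes only in rows, so rows that repeat a pose let the fingers close, or fill a call up. It gives the time, the measured TCP pose, the force and the opening at its end, in the units of the state.
- bot.observe(): the state, without advancing time (a new reading comes with each control period).
- bot.grab_frame(name): name is "side" or "top"; returns the picture (384x512x3 uint8, blue, green, red); there is no depth.
- bot.calibration(name): a dict with "fx", "fy", "cx", "cy" (pixels), "T" (4x4, takes a point from camera to world coordinates). Camera axes: x right, y down, z forward; pixel columns grow to the right and rows downward; lengths in m; the calibration is good to about 2 mm. A picture is of the moment at which its call begins. calibration takes no time and is no camera call.
- bot.job_done(): hands the job in, once; it reports no verdict.
The state is a dict: "clock": time; "qpos": joint angles; "qd": joint speeds; "joint_efforts": joint torques, N m; "position": TCP position; "tool_rot": TCP orientation; "force": force on the tool from outside, world axes, zero at the start; "moment": the same for the moment, N m; "grip_width": finger opening in m.
Only numpy, scipy, OpenCV 4.12 (cv2) and the standard library are available. Lean on these libraries where they do the work, as an engineer would, in place of code of your own. Each camera call takes 0.05 s, during which the arm holds its last target.

TASK

Loosen the clamp bolt of the dough press so its platen can come off for washing. The ratchet sits on the bolt but is set to tighten: with a light fingertip push flip its little direction lever all the way over to the loosening side, then swing the ratchet by its handle counter-clockwise (seen from above) until the bolt's stop lug comes up firmly, but not hard, against the keeper pin. Turn the bolt only with the handle, let go, and leave the bottles, pan and crock where they stand.

Things in the scene. Friction and masses are not known exactly. Their poses are not given: they have to be found in the camera images.
- press: Fixed counter-top dough press, grey base plate 330 x 220 x 12 mm, aluminium platen 200 mm across (centre 160 mm along the press's +x, top 46 mm high). Origin: on the vertical bolt axis at counter height; z up. The bolt stands in an aluminium column 92 mm across, top 50 mm high, with a dark clamp bar over the platen's rim.
- bolt_axis (a point): Point on the vertical axis that bolt, ratchet and lever all turn about, 100 mm above the counter, at the top face of the ratchet's round steel head (48 mm across, 76 to 100 mm high).
- handle_grip (a point): Centre of the ratchet's level round black handle, 130 mm from the bolt axis, 88 mm high. Black grip 22 mm thick from 72 to 177 mm from the axis, thinner steel neck (14 mm) inside that. Site x points along the handle towards the bolt axis, z up. Free space beneath the handle. At the start it points from the axis roughly towards the robot.
- ratchet (a joint): Handle angle about the bolt axis, rad, grows counter-clockwise seen from above (the loosening swing); 1.4 rad or more of travel that way. Undriven it drags with 0.35 N m (2.7 N at the grip); driving the bolt takes about 1.25 N m (10 N at the grip). It clicks freely the other way; a tooth every 15 degrees, so up to 15 degrees of free swing before it drives.
- lever (a joint): Direction lever's angle relative to the ratchet head, rad, counter-clockwise positive, stops at -0.5 and +0.5. Starts near -0.5 (drives clockwise, tightens); near 0 drives neither way; fully over at +0.5 (above 0.42) it loosens. Friction only, no snap: moves with about 3 to 6 N at its tip, stays where left. Load it with 20 N at most; from about 11 N at its stop the whole ratchet turns with it.
- lever_tip (a point): Centre of the direction lever's upright thumb fin, dark steel, on top of the ratchet head on the side opposite the handle: 32 mm from the bolt axis, 120 mm high. Fin 16 mm long (radially), 8 mm thick, 106 to 133 mm high, on a flat arm and hub up to 106 mm high. Site x points outward from the bolt axis along the lever, z up.
- lug_face (a point): Middle of the leading (counter-clockwise) face of the bolt's stop lug, a steel bar 12 mm wide sticking out under the ratchet head to 41 mm from the bolt axis, 62 to 72 mm high. This point is 34.5 mm from the axis, 67 mm high, and turns with the bolt.
- keeper_face (a point): Point of the fixed keeper pin (upright steel pin 10 mm thick, 50 to 76 mm high) that lug_face meets, and then coincides with, when the bolt is fully loosened; 0.65 to 0.95 rad counter-clockwise of lug_face at the start. Mere touching is not firm: firm is 16 to 20 N in all, square to the handle at the grip; above 22 N is too hard.
- bolt: The clamp bolt with its collar and the stop lug described at lug_face. Origin on the bolt axis at counter height, x along the lug, z up. Not to be pushed directly.
- keeper: The keeper pin described at keeper_face; origin at the centre of its foot, 50 mm high.
- bottle_a: Bystander: orange squeeze bottle, 60 mm across, 185 mm tall; origin under its centre.
- bottle_b: Bystander: pale green squeeze bottle, same size; origin under its centre.
- pan: Bystander: open steel pan 160 x 260 x 65 mm; origin under its centre.
- crock: Bystander: white crock 84 mm across, 100 mm tall; origin under its centre.

How it is judged:
On the way, in this order (a step that is already met when the one before it is completed fails the run):
1. the direction lever is fully over on the loosening side (value of joint lever above 0.42 rad), for 0.2 s.
2. the bolt's lug is pressed firmly against the keeper pin (contact force between bolt and keeper above 20 N), for 0.1 s.
At the end, for the whole second after the job is handed in: The lever is fully over on the loosening side (above 0.42 rad), the bolt's lug face lies within 3 mm of the keeper pin's face after having been pressed against it with at least 20 N (about 15 N at the grip), and the ratchet is at rest (value of joint lever above 0.42 rad and distance between lug_face and keeper_face below 0.003 m and velocity of joint ratchet between -0.05 and 0.05 rad/s); the robot touches nothing.
It fails at once if the direction lever is loaded with more than 25 N (contact force between the fingers and lever above 25 N).
It fails at once if the lug is forced against the keeper with more than 55 N (over about 23 N at the grip) (contact force between bolt and keeper above 55 N).
It fails at once if the lug is pushed directly instead of by the handle (contact force between any of the fingers, the arm and bolt above 2 N).
It fails at once if a bystander is moved by more than 40 mm (distance of any of bottle_a, bottle_b, pan, crock from where it was at the start of the episode above 0.04 m).
It fails at once if a bottle is tipped over (angle between any of bottle_a, bottle_b's own z axis and vertical above 0.6 rad).
It also fails if it takes over 72 s, if anything falls off the work surface, if the arm or the gripper's body presses on something with over 40 N, if the wrist force passes 120 N, or if a joint passes its speed limit or range.

## Working session

There is one attempt and no reset: what is moved stays moved. The work goes in short steps, Python scripts to look and compute and a tool call to move; the robot and the scene stay as the last step left them, time stands still between calls to the robot, and variables do not carry over. Pictures are saved under pics/ and viewed, and the job is handed in when it is done.

Besides the shell and the picture viewer there is one more tool, called after "Emit:" as a command line: name --pt "numbers of a row" for each row, then --argument value for the rest. servo_tool: Moves the arm, as the interface text tells. Its arguments: {"type":"object","properties":{"plan":{"type":"array","items":{"type":"array","items":{"type":"number"}}},"squeeze":{"type":"number"}},"required":["plan"]}

```bash
ls; mkdir -p pics; python3 - <<'E'
from workcell import bot
import cv2
s=bot.observe();print(s)
for n in("side","top"):
    im=bot.grab_frame(n);cv2.imwrite(f"pics/{n}0.png",im);print(n,bot.calibration(n))
E
```

```text
pics
{'clock': 0.0, 'qpos': array([ 1.14079135,  0.52199452, -0.03630299,  1.59996599,  0.02120877,
        1.02107688, -0.1128357 ]), 'qd': array([-2.95389948e-04,  2.79193192e-03,  1.33970327e-03,  3.46399604e-04,
       -1.26824135e-05,  2.59058393e-04,  1.48011317e-04]), 'joint_efforts': array([ 1.83039472e-03, -9.27085948e+01,  1.98071949e+00, -3.69917214e+01,
        1.80617580e-02,  8.37511732e-03, -2.37152165e-05]), 'position': array([ 0.21988572, -0.58467617,  0.19705321]), 'tool_rot': array([-3.14053714e+00,  9.33766236e-05,  3.59742008e-01]), 'force': array([ 0.83686564,  0.91521862, -0.35669377]), 'moment': array([-0.03444867,  0.02424143,  0.03315777]), 'grip_width': 0.08505955866384173}
side {'fx': 475.00020019966337, 'fy': 475.00020019966337, 'cx': 257.2617288476333, 'cy': 195.5650737012766, 'T': array([[-0.8612342 , -0.23991928,  0.4480116 , -0.07692684],
       [-0.50771342,  0.44507647, -0.73765441,  1.06892056],
       [-0.0224219 , -0.8627547 , -0.50512531,  0.81086726],
       [ 0.        ,  0.        ,  0.        ,  1.        ]])}
top {'fx': 387.5437805914184, 'fy': 387.5437805914184, 'cx': 249.38874866922384, 'cy': 193.1220939175072, 'T': array([[ 0.02509339, -0.98952039,  0.14219603,  0.41502245],
       [-0.99942302, -0.02808861, -0.01909576,  0.04616689],
       [ 0.02288973, -0.14163481, -0.9896543 ,  1.10279442],
       [ 0.        ,  0.        ,  0.        ,  1.        ]])}
```

View pics/side0.png

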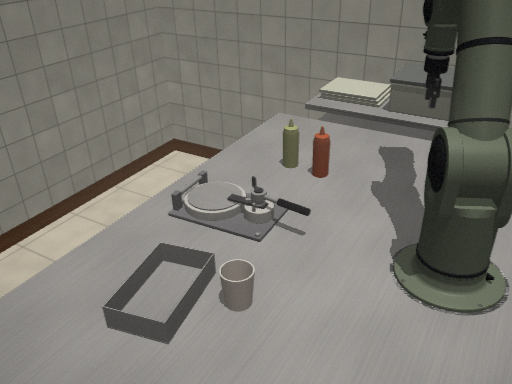

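View pics/top0.png

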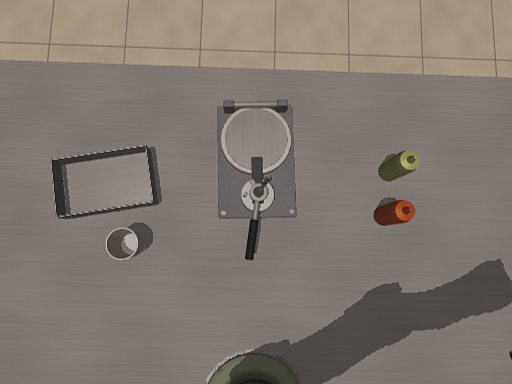

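```bash
cat > h.py <<'E'
import numpy as np
from workcell import bot
C={n:bot.calibration(n) for n in("side","top")}
def ray(n,u,v,z):
    c=C[n];d=c["T"][:3,:3]@np.array([(u-c["cx"])/c["fx"],(v-c["cy"])/c["fy"],1]);o=c["T"][:3,3]
    return o+d*(z-o[2])/d[2]
def proj(n,p):
    c=C[n];q=c["T"][:3,:3].T@(np.asarray(p,float)-c["T"][:3,3])
    return np.array([c["fx"]*q[0]/q[2]+c["cx"],c["fy"]*q[1]/q[2]+c["cy"]])
E
python3 - <<'E'
import cv2
a=cv2.imread("pics/top0.png");cv2.imwrite("pics/top0z.png",cv2.resize(a[140:270,210:310],None,fx=6,fy=6,interpolation=cv2.INTER_CUBIC)[:600,:600])
a=cv2.imread("pics/side0.png");cv2.imwrite("pics/side0z.png",cv2.resize(a[165:245,210:320],None,fx=7,fy=7,interpolation=cv2.INTER_CUBIC))
E
```

```text
(no output)
```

View pics/top0z.png

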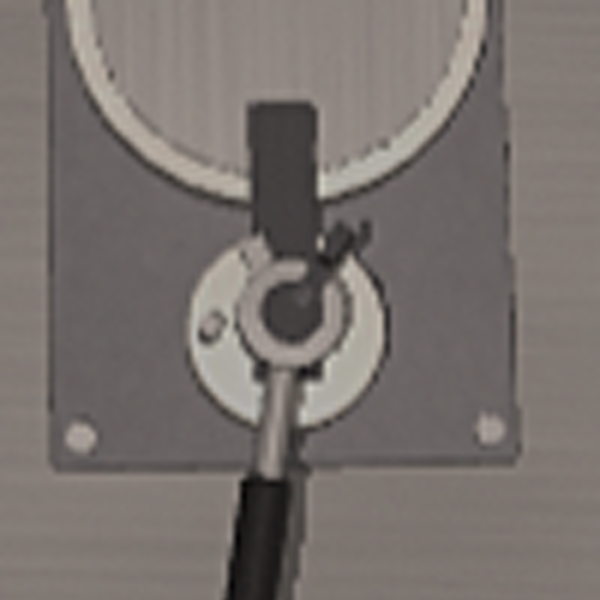

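View pics/side0z.png

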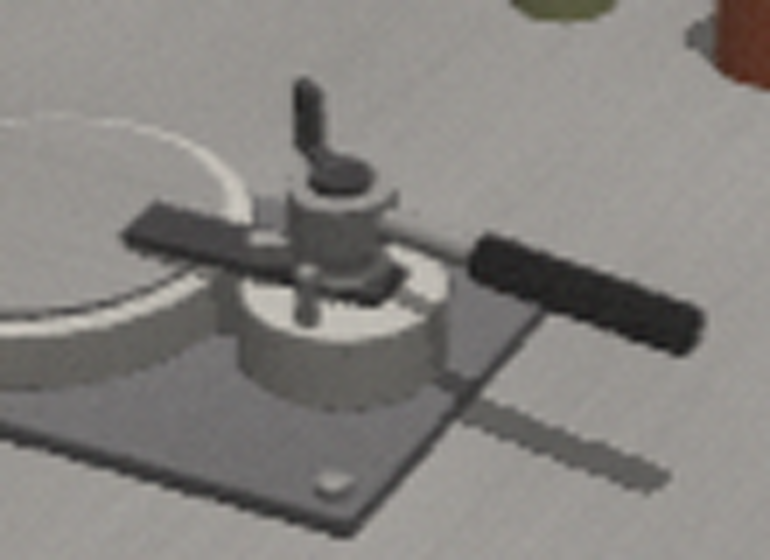

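```bash
python3 - <<'E'
from h import *
import cv2
f=lambda u,v:(210+(u+.5)/6-.5,140+(v+.5)/6-.5)
g=lambda u,v:(210+(u+.5)/7-.5,165+(v+.5)/7-.5)
print("col",ray("top",*f(288,332),.05))
print("head",ray("top",*f(293,312),.1))
print("corners",ray("top",*f(52,470),.012),ray("top",*f(518,464),.012))
for z,p in((.1,g(342,195)),(.106,g(342,178)),(.133,g(307,82))):print(z,ray("side",*p,z))
print("fintop top",ray("top",*f(362,228),.133))
a=cv2.imread("pics/top0.png").astype(int).sum(2)
m=np.zeros(a.shape,bool);m[216:265,238:266]=a[216:265,238:266]<110
v,u=np.nonzero(m);print(len(u))
P=np.array([ray("top",x,y,.088) for x,y in zip(u,v)])[:,:2];c=P.mean(0);w,V=np.linalg.eigh(np.cov(P.T));print("handle",c,V[:,1],w**.5*12**.5)
b=cv2.imread("pics/side0.png").astype(int).sum(2);m=np.zeros(b.shape,bool);m[195:220,274:312]=b[195:220,274:312]<130
v,u=np.nonzero(m);print(len(u))
P=np.array([ray("side",x,y,.088) for x,y in zip(u,v)])[:,:2];c=P.mean(0);w,V=np.linalg.eigh(np.cov(P.T));print("handle side",c,V[:,1],w**.5*12**.5)
E
```

```text
col [0.5619551  0.00324091 0.05      ]
head [0.56384466 0.00329223 0.1       ]
corners [0.49882695 0.11093481 0.012     ] [ 0.50755101 -0.10810584  0.012     ]
0.1 [0.55992909 0.01312961 0.1       ]
0.106 [0.56192671 0.00947336 0.106     ]
0.133 [ 0.59340002 -0.01529087  0.133     ]
fintop top [ 0.59580546 -0.02380566  0.133     ]
237
handle [0.44111173 0.01879459] [-0.99227911  0.12402488] [0.02352216 0.10341248]
179
handle side [0.4431166  0.02092048] [-0.98611493  0.16606429] [0.02799451 0.10793274]
```

```bash
cat > ov.py <<'E'
from h import *
import cv2,sys
def ov(n,img,ax,th,lv,box,k,out,lug=None):
    a=cv2.imread(img);x0,y0,x1,y1=box
    z=cv2.resize(a[y0:y1,x0:x1],None,fx=k,fy=k,interpolation=cv2.INTER_CUBIC)
    def L(pts,col,cl=False):
        q=np.array([(proj(n,p)-[x0,y0]+.5)*k-.5 for p in pts]);cv2.polylines(z,[np.round(q*8).astype(np.int32)],cl,col,1,cv2.LINE_AA,3)
    A=np.array([*ax,0.])
    pol=lambda r,t,h:A+[r*np.cos(t),r*np.sin(t),h]
    circ=lambda r,h:[pol(r,t,h) for t in np.linspace(0,2*np.pi,40)]
    L(circ(.046,.05),(0,255,255));L(circ(.024,.1),(0,255,0))
    d=np.array([np.cos(th),np.sin(th),0]);e=np.array([-d[1],d[0],0])
    for s in(-.011,.011):
        L([A+.072*d+s*e+[0,0,.088],A+.177*d+s*e+[0,0,.088]],(255,0,255))
        L([A+.072*d+[0,0,.088+s],A+.177*d+[0,0,.088+s]],(255,128,0))
    t=th+np.pi+lv;d=np.array([np.cos(t),np.sin(t),0]);e=np.array([-d[1],d[0],0])
    L([A+d*r+e*s+[0,0,.133] for r,s in((.024,-.004),(.04,-.004),(.04,.004),(.024,.004))],(0,0,255),True)
    L([A+.032*d+[0,0,.106],A+.032*d+[0,0,.133]],(0,0,255))
    if lug is not None:
        d=np.array([np.cos(lug),np.sin(lug),0]);e=np.array([-d[1],d[0],0])
        L([A+d*r+e*s+[0,0,.072] for r,s in((.028,-.006),(.041,-.006),(.041,.006),(.028,.006))],(255,255,0),True)
    cv2.imwrite(out,z[:600,:800])
E
cat > o1.py <<'E'
from ov import *
ov("top","pics/top0.png",(.5645,.003),3.018,-.5,(210,140,310,270),6,"pics/o_top1.png")
ov("side","pics/side0.png",(.5645,.003),3.018,-.5,(210,165,320,245),7,"pics/o_side1.png")
E
python3 o1.py
```

```text
(no output)
```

View pics/o_top1.png

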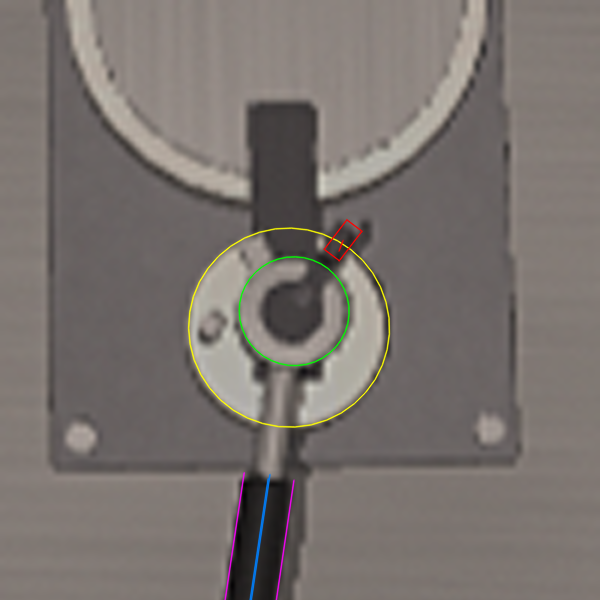

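View pics/o_side1.png

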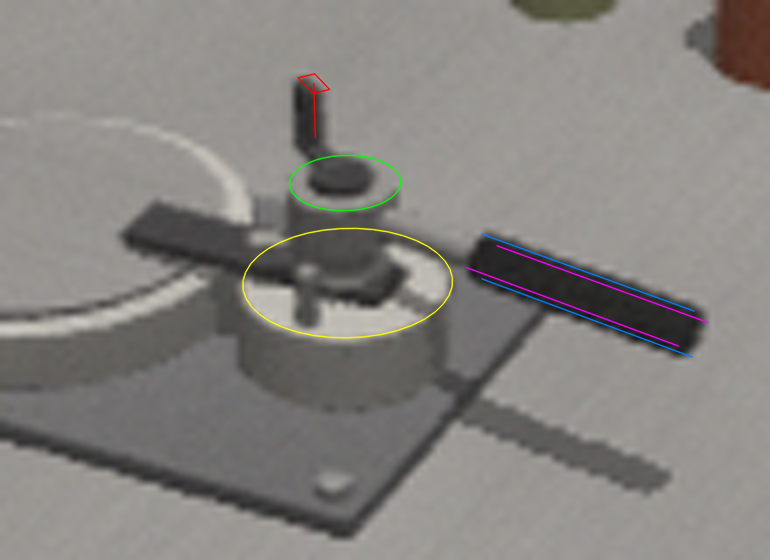

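```bash
python3 - <<'E'
from h import *
for n,u,v,z in(("top",411,158,.185),("top",405,210,.185),("top",122,243,.1),("side",290,164,0),("side",321,174,0)):print(n,ray(n,u,v,z))
A=np.array([.5645,.003]);u=lambda p:np.array([np.cos(p),np.sin(p)]);w=lambda p:np.array([-np.sin(p),np.cos(p)])
for s in(.045,.0185):
  for p in np.arange(-.62,.45,.1):print(s,round(p,2),np.round(A+.033*u(p)-s*w(p),4))
print(bot.observe()["position"])
E
```

```text
top [ 0.64496424 -0.3649912   0.185     ]
top [ 0.51658242 -0.34603616  0.185     ]
top [0.4215343  0.34817588 0.1       ]
side [ 0.65320004 -0.37875745  0.        ]
side [ 0.51672539 -0.35926186  0.        ]
0.045 -0.62 [ 0.5652 -0.0528]
0.045 -0.52 [ 0.5708 -0.0524]
0.045 -0.42 [ 0.5763 -0.0515]
0.045 -0.32 [ 0.5817 -0.0501]
0.045 -0.22 [ 0.5869 -0.0481]
0.045 -0.12 [ 0.5919 -0.0456]
0.045 -0.02 [ 0.5966 -0.0427]
0.045 0.08 [ 0.601  -0.0392]
0.045 0.18 [ 0.605  -0.0354]
0.045 0.28 [ 0.6087 -0.0311]
0.045 0.38 [ 0.6118 -0.0265]
0.0185 -0.62 [ 0.5806 -0.0312]
0.0185 -0.52 [ 0.5839 -0.0295]
0.0185 -0.42 [ 0.5871 -0.0273]
0.0185 -0.32 [ 0.59   -0.0249]
0.0185 -0.22 [ 0.5927 -0.0223]
0.0185 -0.12 [ 0.595  -0.0193]
0.0185 -0.02 [ 0.5971 -0.0162]
0.0185 0.08 [ 0.5989 -0.0128]
0.0185 0.18 [ 0.6003 -0.0093]
0.0185 0.28 [ 0.6013 -0.0057]
0.0185 0.38 [ 0.602  -0.0019]
[ 0.21992511 -0.58467486  0.19710001]
```

Emit:
servo_tool --pt "0 0 40 0 1" --pt "0 0 80 0 1" --pt "15 25 100 -0.05 1" --pt "35 55 100 -0.1 1" --pt "55 85 100 -0.15 1" --pt "75 115 100 -0.2 1" --pt "95 145 100 -0.25 1" --pt "115 175 100 -0.3 1" --pt "135 205 100 -0.35 1" --pt "155 235 100 -0.4 1" --squeeze 30

```text
clock: 0.93
position: [0.3755, -0.3483, 0.2975]
tool_rot: [-3.142, 0.0, -0.043]
force: [1.0, -0.5, -0.8]
grip_width: -0.0
```

Emit:
servo_tool --pt "20 30 0 -0.06 1" --pt "40 60 0 -0.12 1" --pt "60 90 0 -0.18 1" --pt "80 120 0 -0.24 1" --pt "100 150 0 -0.3 1" --pt "120 180 0 -0.36 1" --pt "140 210 0 -0.42 1" --pt "160 240 0 -0.48 1" --pt "180 270 0 -0.54 1" --pt "190 292 0 -0.58 1"

```text
clock: 1.77
position: [0.5664, -0.0547, 0.2971]
tool_rot: [-3.141, 0.001, -0.622]
force: [-0.4, 0.6, 0.7]
grip_width: -0.0001
```

Emit:
servo_tool --pt "0 0 -30 0 1" --pt "0 0 -60 0 1" --pt "0 0 -90 0 1" --pt "0 0 -115 0 1" --pt "0 0 -135 0 1" --pt "0 0 -155 0 1" --pt "0 0 -170 0 1" --pt "0 0 -182 0 1" --pt "0 0 -182 0 1" --pt "0 0 -182 0 1"

```text
clock: 2.6
position: [0.5647, -0.058, 0.1153]
tool_rot: [3.141, 0.001, -0.62]
force: [0.4, 0.6, -0.4]
grip_width: -0.0
```

```bash
python3 - <<'E'
from h import *
import cv2
for i in range(1):
  s=bot.observe();print(s["position"],s["tool_rot"],s["force"])
a=bot.grab_frame("top");cv2.imwrite("pics/top1.png",a);cv2.imwrite("pics/top1z.png",cv2.resize(a[140:240,210:310],None,fx=6,fy=6,interpolation=cv2.INTER_CUBIC))
a=bot.grab_frame("side");cv2.imwrite("pics/side1.png",a);cv2.imwrite("pics/side1z.png",cv2.resize(a[125:235,210:320],None,fx=5,fy=5,interpolation=cv2.INTER_CUBIC))
E
```

```text
[ 0.56468153 -0.05795104  0.11529541] [ 3.14095389e+00  1.08878173e-03 -6.20194349e-01] [ 0.39342009  0.56694142 -0.4179154 ]
```

View pics/top1z.png

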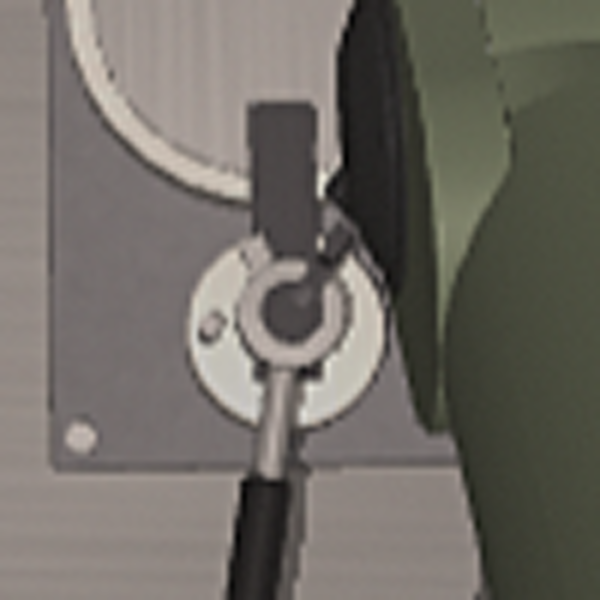

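View pics/side1z.png

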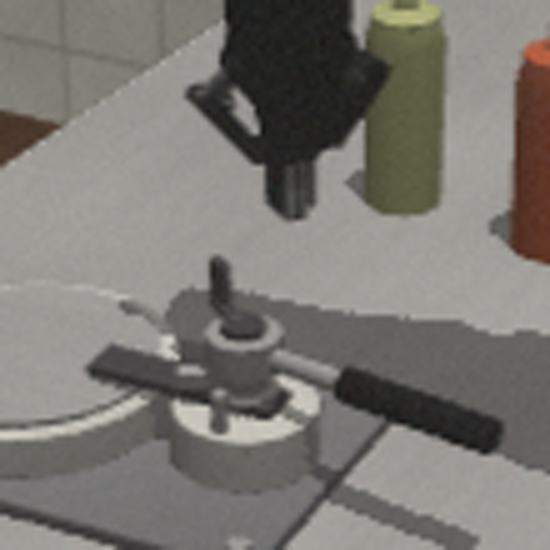

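```bash
python3 - <<'E'
from h import *
p=bot.observe()["position"];print(p,(proj("side",p)-[210,125]+.5)*5)
A=np.array([.5645,.003]);u=lambda p:np.array([np.cos(p),np.sin(p)]);w=lambda p:np.array([-np.sin(p),np.cos(p)])
for k in(-.62,): print((proj("side",[*(A+.032*u(k)),.133])-[210,125]+.5)*5)
E
```

```text
[ 0.56540882 -0.05798682  0.11635215] [294.58111943 264.07702161]
[223.93424741 259.76521807]
```

```bash
python3 - <<'E'
from h import *
import cv2
a=bot.grab_frame("side");p=bot.observe()["position"];print(bot.observe()["clock"],p)
z=cv2.resize(a[135:195,235:295],None,fx=10,fy=10,interpolation=cv2.INTER_CUBIC)
z=np.clip(z.astype(float)*1.6,0,255).astype(np.uint8)
for h in(0,.019,.05,.073):
  q=(proj("side",p+[0,0,h])-[235,135]+.5)*10;cv2.circle(z,tuple(q.astype(int)),4,(0,0,255),1)
cv2.imwrite("pics/side2z.png",z)
E
```

```text
2.75 [ 0.56548087 -0.0580063   0.11646699]
```

View pics/side2z.png

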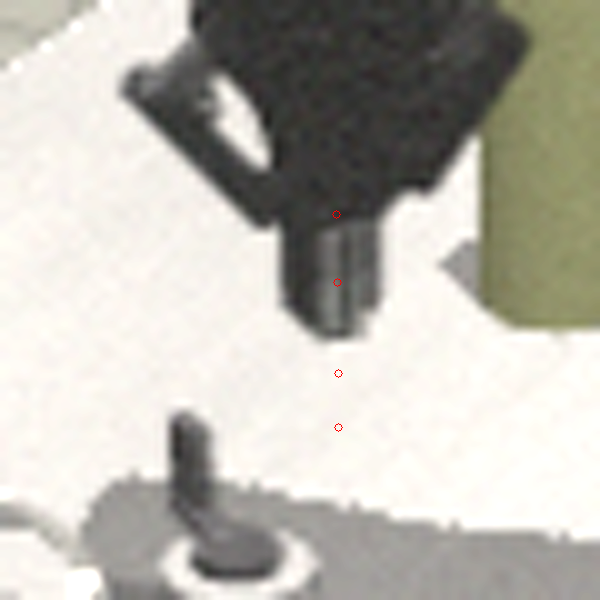

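```bash
python3 - <<'E'
from h import *
import cv2
p=np.array([.2199,-.5847,.1971]);print(proj("side",p),proj("top",p))
a=cv2.imread("pics/side0.png")[50:130,390:470];z=cv2.resize(a,None,fx=7,fy=7,interpolation=cv2.INTER_CUBIC)
z=np.clip(z.astype(float)*1.6,0,255).astype(np.uint8)
for h in(0,.019,.05,.073):
  q=(proj("side",p+[0,0,h])-[390,50]+.5)*7;cv2.circle(z,tuple(q.astype(int)),4,(0,0,255),1)
cv2.imwrite("pics/side0g.png",z)
E
```

```text
[427.99828409 116.24520433] [515.58102822 342.34176858]
```

View pics/side0g.png

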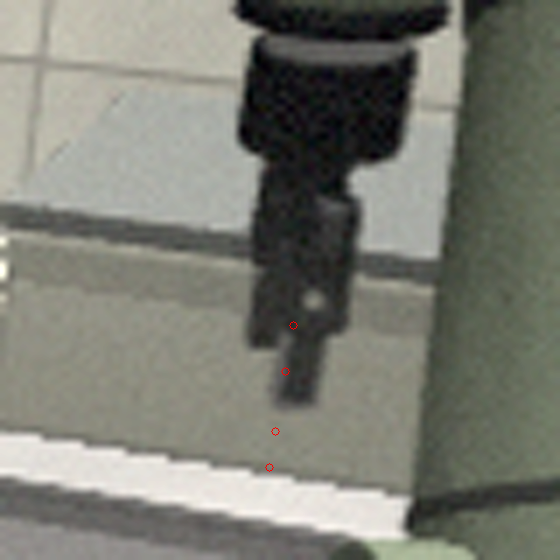

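View pics/top1.png

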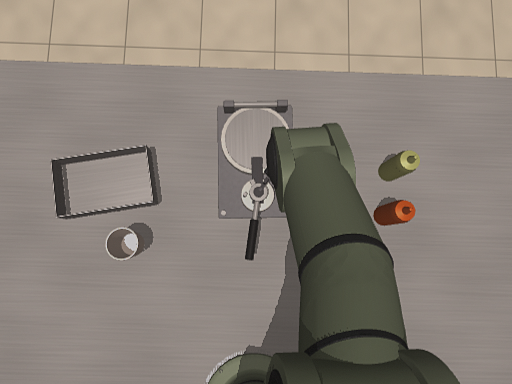

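```bash
python3 - <<'E'
from h import *
p=np.array([.2199,-.5847,.1971]);d=np.array([-.352,.936,0])
for s in(-1,1):
  for r in(.0425,.057): print(s,(proj("side",p+d*s*r+[0,0,.013])-[390,50]+.5)*7)
E
```

```text
-1 [262.46389373 413.01293634]
-1 [258.75856898 403.23840055]
1 [285.31612555 473.29644001]
1 [289.41905017 484.11983238]
```

```bash
python3 - <<'E'
from h import *
print(proj("side",[0,0,0]),proj("top",[0,0,0]))
p=bot.observe()["position"];print((proj("top",p)-[210,140]+.5)*6)
s=bot.observe();print(s["qpos"])
for n,u,v in(("top",207,375),("top",302,384),("side",392,270),("side",506,290),("side",450,303)):print(ray(n,u,v,0.0))
E
```

```text
[447.88435498 274.7114714 ] [253.32072599 406.22438768]
[437.8027406  307.17552834]
[ 0.11177617  0.53460304 -0.15791569  1.82216208  0.11289323  0.79234031
 -2.29480148]
[0.0765262  0.12641771 0.        ]
[ 0.05821296 -0.1298611   0.        ]
[0.13136599 0.05085762 0.        ]
[-0.13662378 -0.00891697  0.        ]
[-0.02630067  0.10529021  0.        ]
```

Emit:
servo_tool --pt "-15 -25 0 0.05 1" --pt "-35 -55 0 0.1 1" --pt "-55 -85 0 0.15 1" --pt "-75 -110 0 0.2 1" --pt "-90 -130 0 0.25 1" --pt "-95 -132 -25 0.3 1" --pt "-95 -132 -50 0.3 1" --pt "-95 -132 -70 0.3 1" --pt "-95 -132 -86 0.3 1" --pt "-95 -132 -86 0.3 1"

```text
clock: 3.58
position: [0.469, -0.1897, 0.0279]
tool_rot: [-3.142, 0.003, -0.32]
force: [-0.9, 0.6, -0.9]
grip_width: -0.0
```

```bash
python3 - <<'E'
from h import *
import cv2
a=bot.grab_frame("side");s=bot.observe();p=s["position"];print(s["clock"],p,s["force"],proj("side",p))
z=cv2.resize(a[120:220,220:340],None,fx=6,fy=6,interpolation=cv2.INTER_CUBIC)
q=(proj("side",p)-[220,120]+.5)*6;cv2.circle(z,tuple(q.astype(int)),4,(0,0,255),1)
cv2.imwrite("pics/side3z.png",z)
E
```

```text
3.6333 [ 0.46969894 -0.1898215   0.02930595] [-0.1360407   0.00632298  1.61908894] [313.54927566 190.38954702]
```

View pics/side3z.png

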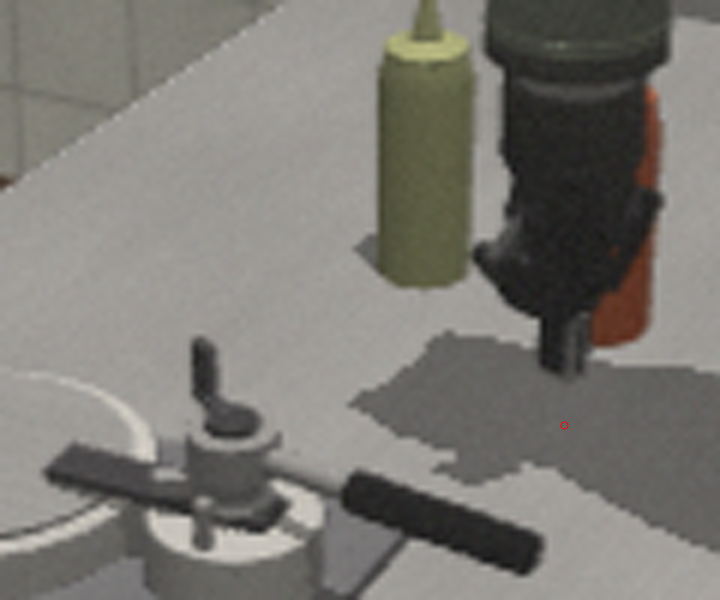

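Emit:
servo_tool --pt "0 0 -6 0 1" --pt "0 0 -12 0 1" --pt "0 0 -16 0 1" --pt "0 0 -19 0 1" --pt "0 0 -22 0 1" --pt "0 0 -24 0 1" --pt "0 0 -25 0 1" --pt "0 0 -26 0 1" --pt "0 0 -27 0 1" --pt "0 0 -28 0 1"

```text
clock: 4.47
position: [0.4701, -0.19, 0.0016]
tool_rot: [3.142, -0.0, -0.32]
force: [0.4, 0.2, 0.3]
grip_width: -0.0
```

Emit:
servo_tool --pt "0 0 -0.5 0 1" --pt "0 0 -1 0 1" --pt "0 0 -1.5 0 1" --pt "0 0 -2 0 1" --pt "0 0 -2.5 0 1" --pt "0 0 -3 0 1" --pt "0 0 -3 0 1" --pt "0 0 -3 0 1" --pt "0 0 -3 0 1" --pt "0 0 -3 0 1"

```text
clock: 5.3
position: [0.47, -0.19, -0.0014]
tool_rot: [-3.142, -0.0, -0.32]
force: [-0.1, -0.0, -0.1]
grip_width: -0.0001
```

Emit:
servo_tool --pt "0 0 -1 0 1" --pt "0 0 -2 0 1" --pt "0 0 -3 0 1" --pt "0 0 -4 0 1" --pt "0 0 -5 0 1" --pt "0 0 -6 0 1" --pt "0 0 -6 0 1" --pt "0 0 -6 0 1" --pt "0 0 -6 0 1" --pt "0 0 -6 0 1"

```text
clock: 6.13
position: [0.47, -0.19, -0.0074]
tool_rot: [-3.142, -0.0, -0.32]
force: [0.3, 0.3, 0.7]
grip_width: -0.0002
```

```bash
python3 - <<'E'
from h import *
import cv2
a=bot.grab_frame("side");s=bot.observe();p=s["position"];print(s["clock"],p,s["force"],proj("side",p))
z=cv2.resize(a[120:220,220:340],None,fx=6,fy=6,interpolation=cv2.INTER_CUBIC)
z=np.clip(z.astype(float)*1.6,0,255).astype(np.uint8)
q=(proj("side",p)-[220,120]+.5)*6;cv2.circle(z,tuple(q.astype(int)),4,(0,0,255),1)
cv2.imwrite("pics/side4z.png",z)
E
```

```text
6.1833 [ 0.4700439  -0.18998376 -0.00736269] [ 0.65772173  0.70447257 -0.41843351] [313.06442037 199.8733821 ]
```

View pics/side4z.png

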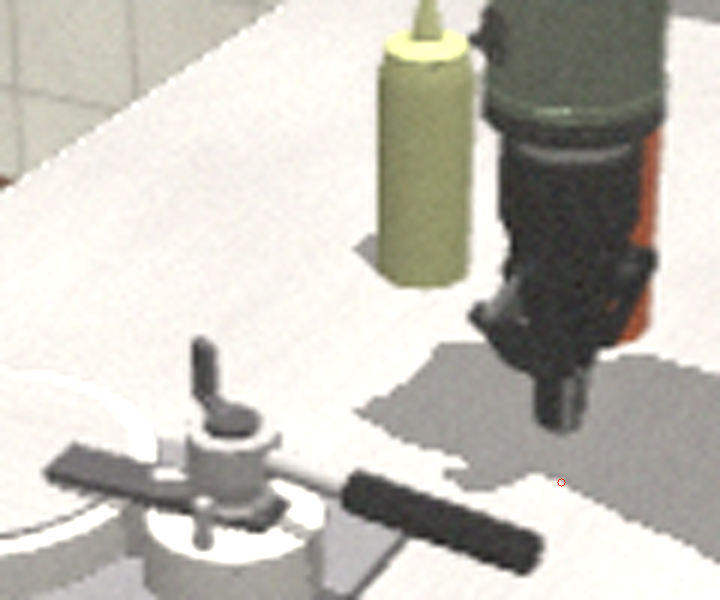

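Emit:
servo_tool --pt "0 0 -3 0 1" --pt "0 0 -6 0 1" --pt "0 0 -9 0 1" --pt "0 0 -11 0 1" --pt "0 0 -13 0 1" --pt "0 0 -15 0 1" --pt "0 0 -16 0 1" --pt "0 0 -16 0 1" --pt "0 0 -16 0 1" --pt "0 0 -16 0 1"

```text
clock: 7.02
position: [0.4701, -0.19, -0.0233]
tool_rot: [-3.142, -0.0, -0.32]
force: [0.1, 0.2, 0.7]
grip_width: -0.0001
```

Emit:
servo_tool --pt "0 0 -0.5 0 1" --pt "0 0 -1 0 1" --pt "0 0 -1.5 0 1" --pt "0 0 -2 0 1" --pt "0 0 -2.5 0 1" --pt "0 0 -3 0 1" --pt "0 0 -3 0 1" --pt "0 0 -3 0 1" --pt "0 0 -3 0 1" --pt "0 0 -3 0 1"

```text
clock: 7.85
position: [0.47, -0.19, -0.0264]
tool_rot: [-3.142, 0.0, -0.32]
force: [-0.7, -0.1, 0.4]
grip_width: -0.0004
```

Emit:
servo_tool --pt "0 0 -0.5 0 1" --pt "0 0 -1 0 1" --pt "0 0 -1.5 0 1" --pt "0 0 -2 0 1" --pt "0 0 -2 0 1" --pt "0 0 -2 0 1" --pt "0 0 -2 0 1" --pt "0 0 -2 0 1" --pt "0 0 -2 0 1" --pt "0 0 -2 0 1"

```text
clock: 8.68
position: [0.47, -0.19, -0.0284]
tool_rot: [-3.142, -0.0, -0.32]
force: [-0.3, -0.4, 0.6]
grip_width: 0.0
```

Emit:
servo_tool --pt "0 0 -0.5 0 1" --pt "0 0 -1 0 1" --pt "0 0 -1.5 0 1" --pt "0 0 -2 0 1" --pt "0 0 -2 0 1" --pt "0 0 -2 0 1" --pt "0 0 -2 0 1" --pt "0 0 -2 0 1" --pt "0 0 -2 0 1" --pt "0 0 -2 0 1"

```text
clock: 9.52
position: [0.47, -0.19, -0.0304]
tool_rot: [-3.142, -0.0, -0.32]
force: [-0.4, -0.8, -0.6]
grip_width: -0.0001
```

```bash
python3 - <<'E'
from h import *
import cv2
a=bot.grab_frame("side");s=bot.observe();p=s["position"];print(s["clock"],p,s["force"],proj("side",p))
z=cv2.resize(a[150:220,270:350],None,fx=8,fy=8,interpolation=cv2.INTER_CUBIC)
z=np.clip(z.astype(float)*1.6,0,255).astype(np.uint8)
for h in(0,.0295):
  q=(proj("side",p+[0,0,h])-[270,150]+.5)*8;cv2.circle(z,tuple(q.astype(int)),4,(0,0,255),1)
cv2.imwrite("pics/side5z.png",z)
E
```

```text
9.5667 [ 0.46999335 -0.18998311 -0.03040962] [-0.39894329  0.54681981 -1.0691991 ] [312.82523901 205.75390125]
```

View pics/side5z.png

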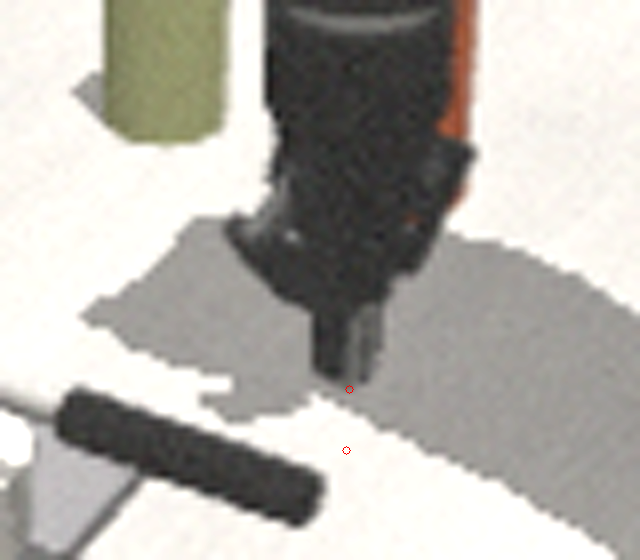

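Emit:
servo_tool --pt "0 0 -0.5 0 1" --pt "0 0 -1 0 1" --pt "0 0 -1.5 0 1" --pt "0 0 -2 0 1" --pt "0 0 -2 0 1" --pt "0 0 -2 0 1" --pt "0 0 -2 0 1" --pt "0 0 -2 0 1" --pt "0 0 -2 0 1" --pt "0 0 -2 0 1"

```text
clock: 10.4
position: [0.47, -0.19, -0.0324]
tool_rot: [3.142, 0.0, -0.32]
force: [0.1, -0.3, -0.1]
grip_width: -0.0001
```

Emit:
servo_tool --pt "0 0 -0.5 0 1" --pt "0 0 -1 0 1" --pt "0 0 -1.5 0 1" --pt "0 0 -2 0 1" --pt "0 0 -2 0 1" --pt "0 0 -2 0 1" --pt "0 0 -2 0 1" --pt "0 0 -2 0 1" --pt "0 0 -2 0 1" --pt "0 0 -2 0 1"

```text
clock: 11.23
position: [0.4701, -0.19, -0.0337]
tool_rot: [3.141, -0.0, -0.32]
force: [-5.8, 2.4, 22.4]
grip_width: -0.0001
```

Emit:
servo_tool --pt "0 0 20 0 1" --pt "0 0 55 0 1" --pt "0 0 95 0 1" --pt "0 0 135 0 1" --pt "15 20 150 -0.05 1" --pt "35 50 150 -0.1 1" --pt "55 80 150 -0.15 1" --pt "75 110 150 -0.2 1" --pt "90 128 150 -0.25 1" --pt "95 132 150 -0.3 1"

```text
clock: 12.07
position: [0.567, -0.0534, 0.1155]
tool_rot: [-3.14, 0.0, -0.618]
force: [-0.5, 0.1, -0.4]
grip_width: 0.0003
```

Emit:
servo_tool --pt "0 0 -5 0 1" --pt "0 0 -12 0 1" --pt "0 0 -19 0 1" --pt "0 0 -26 0 1" --pt "0 0 -31 0 1" --pt "0 0 -34 0 1" --pt "0 0 -34 0 1" --pt "0 0 -34 0 1" --pt "0 0 -34 0 1" --pt "0 0 -34 0 1"

```text
clock: 12.9
position: [0.5652, -0.058, 0.0819]
tool_rot: [-3.141, -0.0, -0.62]
force: [0.4, 0.2, -0.0]
grip_width: -0.0001
```

```bash
cat > look.py <<'E'
from h import *
import cv2,sys
i=sys.argv[1];n="side"
a=bot.grab_frame(n);s=bot.observe();p=s["position"];print(s["clock"],p,s["tool_rot"],s["force"])
cv2.imwrite(f"pics/{n}{i}.png",a)
b=[int(v) for v in sys.argv[2:6]];k=int(sys.argv[6])
z=cv2.resize(a[b[1]:b[3],b[0]:b[2]],None,fx=k,fy=k,interpolation=cv2.INTER_CUBIC)
z=np.clip(z.astype(float)*1.5,0,255).astype(np.uint8)
q=(proj(n,p+[0,0,.033])-[b[0],b[1]]+.5)*k;cv2.circle(z,tuple(q.astype(int)),4,(0,0,255),1)
cv2.imwrite(f"pics/{n}{i}z.png",z)
E
python3 look.py 6 220 130 300 200 8
```

```text
12.95 [ 0.56520348 -0.05800317  0.08190133] [-3.14129385e+00 -4.44197339e-04 -6.20207932e-01] [-0.09217425  0.25129857 -0.46372627]
```

View pics/side6z.png

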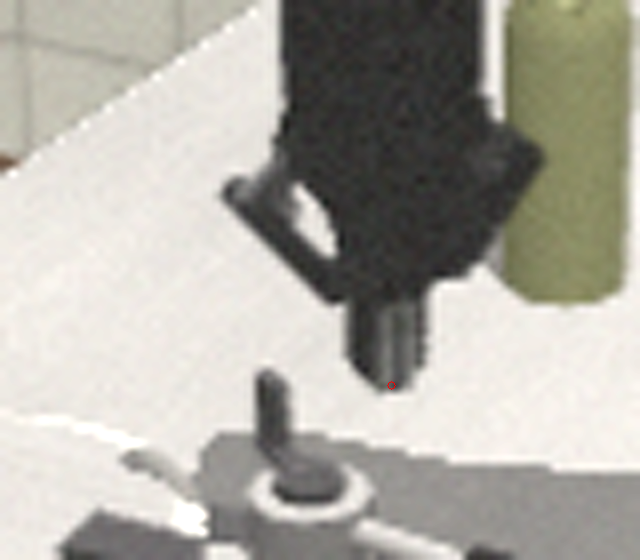

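Emit:
servo_tool --pt "2 3.5 0 0 1" --pt "4 7 0 0 1" --pt "6 10 0 0 1" --pt "8 13 0 0 1" --pt "9.5 15.5 0 0 1" --pt "11 18 0 0 1" --pt "12 19.5 0 0 1" --pt "12.5 20.5 0 0 1" --pt "12.5 20.5 0 0 1" --pt "12.5 20.5 0 0 1"

```text
clock: 13.78
position: [0.5775, -0.0376, 0.0816]
tool_rot: [3.142, 0.0, -0.62]
force: [-0.2, 0.6, -0.3]
grip_width: 0.0001
```

```bash
python3 look.py 7 220 130 300 200 8
```

```text
13.8333 [ 0.57744408 -0.03765838  0.08156822] [ 3.14147200e+00  3.11647903e-05 -6.20454834e-01] [ 0.09242932 -0.42701825 -0.02142717]
```

View pics/side7z.png

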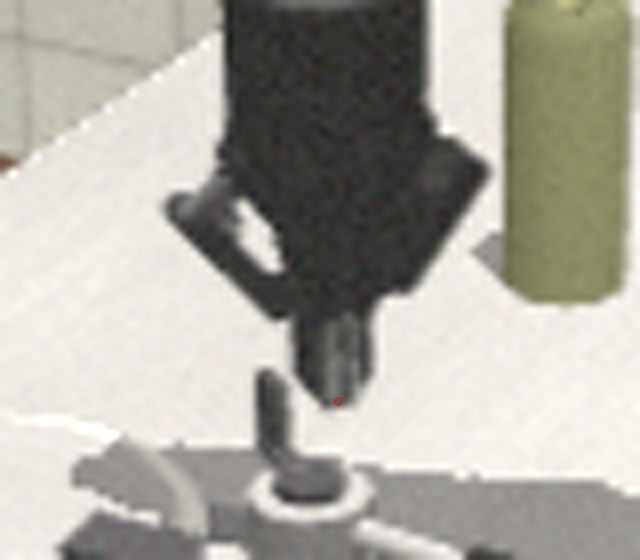

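```bash
cat > orb.py <<'E'
from h import *
import sys
A=np.array([.5645,.003])
s0=bot.observe();p=s0["position"][:2];yaw=s0["tool_rot"][2]
def pose(f,s,r=.034):
    u=np.array([np.cos(f),np.sin(f)]);w=np.array([-u[1],u[0]]);return A+r*u-s*w
u=np.array([np.cos(yaw),np.sin(yaw)]);w=np.array([-u[1],u[0]])
print("now",p,yaw,"r",(p-A)@u*1e3,"s",-(p-A)@w*1e3,"F tang",s0["force"][:2]@w,"rad",s0["force"][:2]@u,s0["force"][2])
if len(sys.argv)>1:
    f1=float(sys.argv[1]);s=float(sys.argv[2])/1e3;n=int(sys.argv[3])
    s_now=-(p-A)@w
    for i in range(1,n+1):
        f=yaw+(f1-yaw)*i/n;d=(pose(f,s_now+(s-s_now)*i/n)-p)*1e3;print(np.round(d,1),round(f-yaw,3))
E
python3 orb.py -.62 20 2
```

```text
now [ 0.57744408 -0.03765838] -0.6204548344740126 r 34.17048071585286 s 25.554477823131638 F tang -0.2936891767012844 rad 0.3234724632211335 -0.021427174222578428
[1.5 2.4] 0.0
[3.1 4.6] 0.0
```

Emit:
servo_tool --pt "0.5 0.8 0 0 1" --pt "1 1.6 0 0 1" --pt "1.5 2.4 0 0 1" --pt "2 3.1 0 0 1" --pt "2.5 3.8 0 0 1" --pt "3.1 4.6 0 0 1" --pt "3.4 5.1 0 0 1" --pt "3.7 5.5 0 0 1" --pt "4 5.9 0 0 1" --pt "4.3 6.3 0 0 1"

```text
clock: 14.67
position: [0.5819, -0.0311, 0.0816]
tool_rot: [-3.142, -0.0, -0.62]
force: [0.9, 0.7, 0.1]
grip_width: 0.0002
```

```bash
python3 orb.py;python3 look.py 8 220 130 300 200 8
```

```text
now [ 0.58185725 -0.03114002] -0.6202257934014179 r 33.96723886399015 s 17.692985216230536 F tang 1.0819819681597085 rad 0.3735677730672068 0.1103294731978476
14.7167 [ 0.58193763 -0.03106285  0.08161186] [-3.14149165e+00 -5.42980138e-05 -6.20196082e-01] [-0.43471825 -0.8644591   0.37500054]
```

View pics/side8z.png

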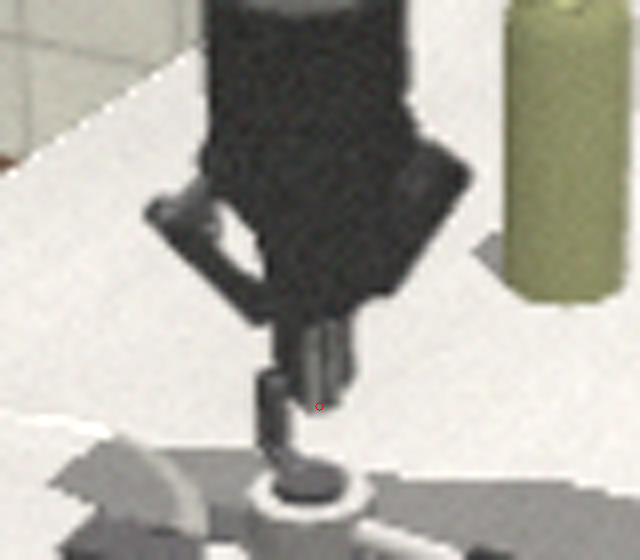

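Emit:
servo_tool --pt "0.3 0.4 0 0 1" --pt "0.6 0.8 0 0 1" --pt "0.9 1.2 0 0 1" --pt "1.2 1.6 0 0 1" --pt "1.5 2 0 0 1" --pt "1.8 2.4 0 0 1" --pt "2.1 2.8 0 0 1" --pt "2.4 3.2 0 0 1" --pt "2.4 3.2 0 0 1" --pt "2.4 3.2 0 0 1"

```text
clock: 15.55
position: [0.5842, -0.028, 0.0816]
tool_rot: [3.142, -0.0, -0.62]
force: [-1.0, -2.6, 0.1]
grip_width: 0.0001
```

```bash
python3 orb.py
```

```text
now [ 0.58419991 -0.02804081] -0.6202740079901585 r 34.0729158987987 s 13.807769659351377 F tang -2.7078495157631313 rad 0.722505542117403 0.1422064286846848
```

```bash
python3 orb.py -.17 13.8 9
```

```text
now [ 0.58419991 -0.02804081] -0.6202740079901585 r 34.0729158987987 s 13.807769659351377 F tang -2.7078495157631313 rad 0.722505542117403 0.1422064286846848
[1.5 1.1] 0.05
[2.9 2.2] 0.1
[4.4 3.3] 0.15
[5.7 4.6] 0.2
[7.  5.9] 0.25
[8.2 7.2] 0.3
[9.4 8.7] 0.35
[10.5 10.2] 0.4
[11.5 11.7] 0.45
```

Emit:
servo_tool --pt "1.5 1.1 0 0.05 1" --pt "2.9 2.2 0 0.1 1" --pt "4.4 3.3 0 0.15 1" --pt "5.7 4.6 0 0.2 1" --pt "7 5.9 0 0.25 1" --pt "8.2 7.2 0 0.3 1" --pt "9.4 8.7 0 0.35 1" --pt "10.5 10.2 0 0.4 1" --pt "11.5 11.7 0 0.45 1" --pt "11.5 11.7 0 0.45 1"

```text
clock: 16.38
position: [0.5961, -0.016, 0.0816]
tool_rot: [-3.141, -0.001, -0.168]
force: [-0.2, -1.2, -0.1]
grip_width: -0.0002
```

```bash
python3 orb.py .18 13.8 7;python3 look.py 9 220 130 300 200 8
```

```text
now [ 0.5961388  -0.01595076] -0.16758414485123585 r 34.35655781230289 s 13.407893494679575 F tang -1.2675730927193722 rad -0.017958870242497746 -0.08244381011641655
[0.5 1.6] 0.05
[1.4 3.1] 0.099
[2.1 4.7] 0.149
[2.8 6.4] 0.199
[3.4 8. ] 0.248
[3.9 9.7] 0.298
[ 4.3 11.5] 0.348
16.4333 [ 0.59600004 -0.01597779  0.08159344] [-3.14092808e+00 -3.59765408e-04 -1.70811269e-01] [-0.02717063 -0.79661188 -0.68538845]
```

View pics/side9z.png

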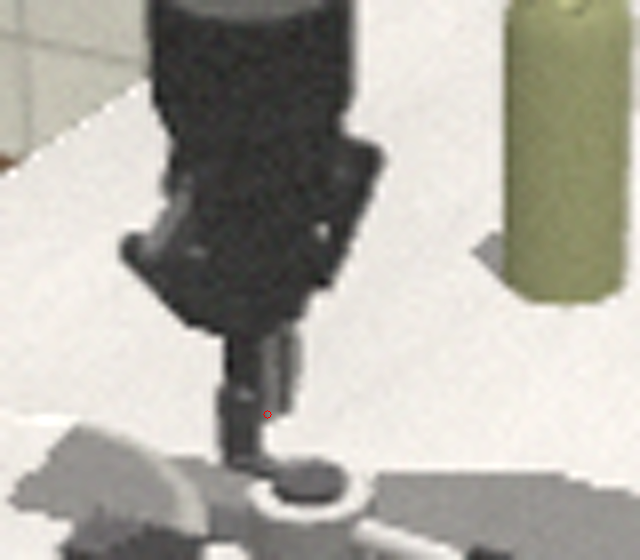

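Emit:
servo_tool --pt "0.8 1.6 0 0.05 1" --pt "1.5 3.1 0 0.1 1" --pt "2.2 4.7 0 0.15 1" --pt "2.9 6.4 0 0.2 1" --pt "3.5 8 0 0.25 1" --pt "3.7 9 0 0.28 1" --pt "4 9.7 0 0.3 1" --pt "4.2 10.6 0 0.325 1" --pt "4.4 11.5 0 0.35 1" --pt "4.4 11.5 0 0.35 1"

```text
clock: 17.27
position: [0.6001, -0.0047, 0.0816]
tool_rot: [-3.142, 0.0, 0.181]
force: [0.9, -2.5, 0.5]
grip_width: 0.0001
```

```bash
python3 orb.py .38 13.8 10;python3 look.py 10 220 130 300 200 8
```

```text
now [ 0.60009077 -0.00471233] 0.18124719973233194 r 33.6175837611764 s 14.001467537466032 F tang -2.600828664691961 rad 0.4534123042872067 0.4699072520293076
[0.5 0.8] 0.02
[0.6 1.5] 0.04
[0.8 2.3] 0.06
[0.8 3. ] 0.08
[0.9 3.8] 0.099
[1.  4.5] 0.119
[1.  5.3] 0.139
[1.1 6. ] 0.159
[1.1 6.8] 0.179
[1.1 7.5] 0.199
17.3167 [ 0.60005016 -0.00471212  0.0815359 ] [-3.14143752e+00  1.26983615e-04  1.79669342e-01] [ 1.17836431 -1.91461878 -1.05495559]
```

View pics/side10z.png

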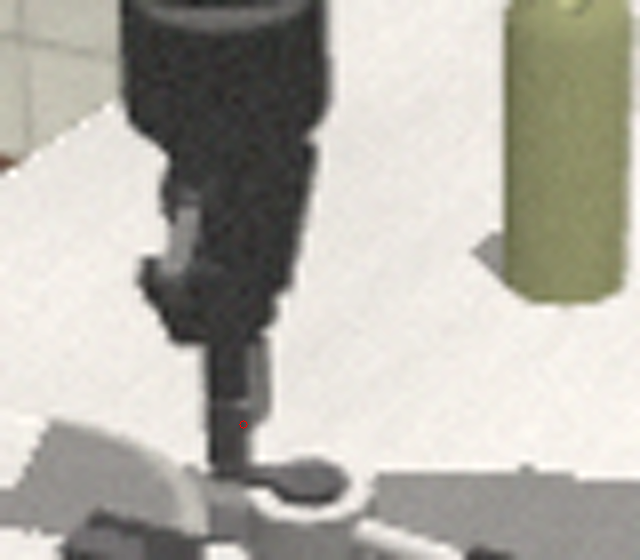

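Emit:
servo_tool --pt "0.3 0.7 0 0.02 1" --pt "0.5 1.4 0 0.04 1" --pt "0.7 2.2 0 0.06 1" --pt "0.8 2.9 0 0.08 1" --pt "0.9 3.7 0 0.1 1" --pt "1 4.4 0 0.12 1" --pt "1 4.8 0 0.13 1" --pt "1.1 5.2 0 0.14 1" --pt "1.1 5.2 0 0.14 1" --pt "1.1 5.2 0 0.14 1"

```text
clock: 18.15
position: [0.6013, 0.0006, 0.0816]
tool_rot: [-3.141, -0.0, 0.32]
force: [0.3, -2.0, -0.2]
grip_width: -0.0002
```

```bash
python3 orb.py .40 13.8 8
```

```text
now [6.01261693e-01 5.56193993e-04] 0.3196713616385274 r 34.13132196046937 s 13.872530333840496 F tang -2.0333827916588123 rad -0.3375326164893913 -0.2412564013267355
[-0.1  0.3] 0.01
[-0.1  0.7] 0.02
[-0.1  1.1] 0.03
[-0.1  1.5] 0.04
[-0.1  1.8] 0.05
[-0.1  2.2] 0.06
[-0.1  2.6] 0.07
[-0.1  3. ] 0.08
```

Emit:
servo_tool --pt "0 0.2 0 0.005 1" --pt "0 0.4 0 0.01 1" --pt "0 0.6 0 0.015 1" --pt "0 0.7 0 0.02 1" --pt "0 0.9 0 0.025 1" --pt "0 1.1 0 0.03 1" --pt "0 1.3 0 0.035 1" --pt "0 1.3 0 0.035 1" --pt "0 1.3 0 0.035 1" --pt "0 1.3 0 0.035 1"

```text
clock: 18.98
position: [0.6014, 0.0013, 0.0816]
tool_rot: [3.141, -0.0, 0.355]
force: [3.0, -5.8, -0.8]
grip_width: 0.0002
```

```bash
python3 orb.py; python3 look.py 11 220 130 300 200 8
```

```text
now [0.60137465 0.00125228] 0.3547068113406353 r 33.97213045071199 s 14.446058646613396 F tang -6.480616542055764 rad 0.8314930705200769 -0.8387837115134621
19.0333 [0.6013747  0.0012711  0.08159216] [ 3.14114035e+00 -6.24108026e-05  3.54623236e-01] [ 2.56481066 -5.8006479  -0.87216815]
```

View pics/side11z.png

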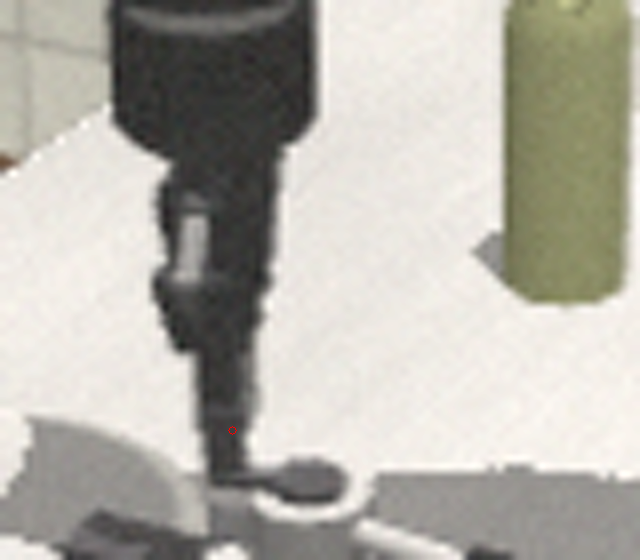

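Emit:
servo_tool --pt "0 0.1 0 0.002 1" --pt "0 0.2 0 0.004 1" --pt "0 0.3 0 0.006 1" --pt "0 0.3 0 0.006 1" --pt "0 0.3 0 0.006 1" --pt "0 0.3 0 0.006 1" --pt "0 0.3 0 0.006 1" --pt "0 0.3 0 0.006 1" --pt "0 0.3 0 0.006 1" --pt "0 0.3 0 0.006 1"

```text
clock: 19.87
position: [0.6014, 0.0014, 0.0816]
tool_rot: [3.141, -0.0, 0.361]
force: [3.4, -6.5, -0.9]
grip_width: -0.0001
```

```bash
python3 orb.py
```

```text
now [0.60144663 0.00140597] 0.3605570929030908 r 34.00860696552937 s 14.526140764587204 F tang -7.305331552796636 rad 0.871825045728609 -0.8977365388826066
```

Emit:
servo_tool --pt "1 -3 0 0 1" --pt "4 -10 0 0 1" --pt "8 -20 0 0 1" --pt "11 -30 0 0 1" --pt "14 -38 10 0 1" --pt "14 -45 40 0 1" --pt "5 -60 75 0 1" --pt "-10 -80 75 0 1" --pt "-25 -105 75 0 1" --pt "-40 -130 75 0 1"

```text
clock: 20.7
position: [0.5609, -0.1295, 0.1579]
tool_rot: [3.141, -0.001, 0.361]
force: [-0.0, -0.5, -0.5]
grip_width: -0.0
```

```bash
python3 look.py 12 220 130 300 200 8; python3 - <<'E'
from h import *
import cv2
from ov import ov
a=bot.grab_frame("top");cv2.imwrite("pics/top12.png",a)
ov("top","pics/top12.png",(.5645,.003),3.018,.5,(210,140,310,240),6,"pics/o_top12.png")
ov("side","pics/side12.png",(.566,.005),3.018,.5,(220,130,300,200),8,"pics/o_side12.png")
E
```

```text
20.75 [ 0.55779803 -0.1357553   0.15737301] [3.13901150e+00 2.30526985e-03 3.55184503e-01] [ 0.56985424 -8.57151968  1.33552952]
```

View pics/o_side12.png

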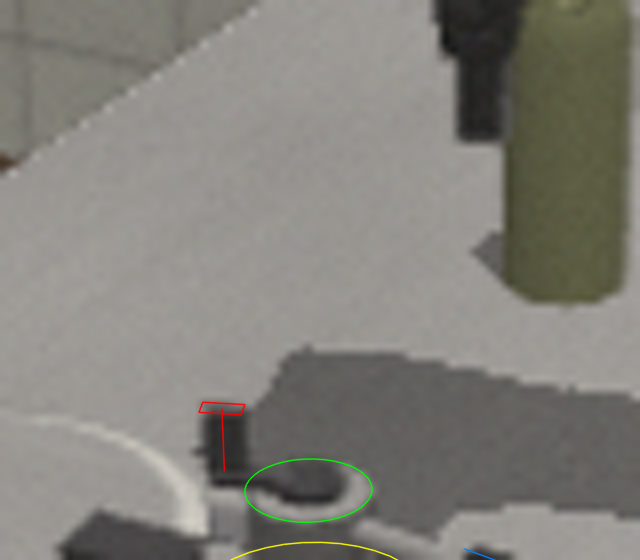

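View pics/o_top12.png

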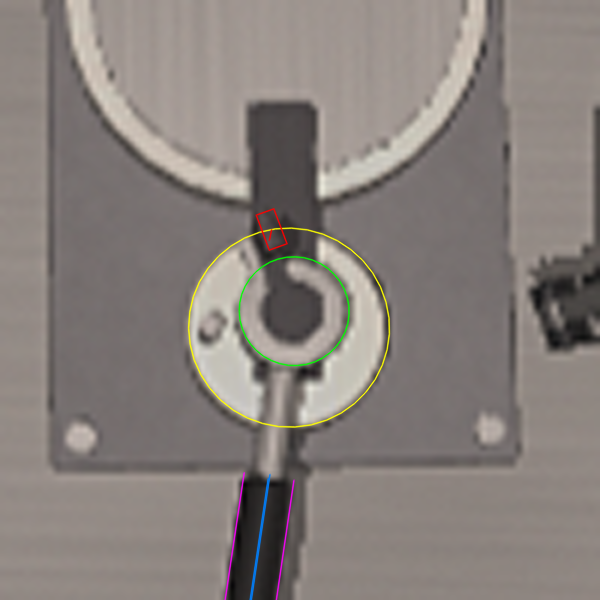

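```bash
python3 - <<'E'
from h import *
import cv2
A=np.array([.5645,.003])
def tip(l,th=3.018,h=.12):
    t=th-np.pi+l;return proj("side",[A[0]+.032*np.cos(t),A[1]+.032*np.sin(t),h])
for l in(.3,.4,.45,.5,.55):print(l,tip(l)-tip(-.5),tip(l)-tip(-.45))
# dark-weighted centroid of fin in both images
for f,b in(("pics/side0.png",(249,176,258,186)),("pics/side12.png",(243,180,253,190))):
    g=cv2.cvtColor(cv2.imread(f),cv2.COLOR_BGR2GRAY).astype(int);print(f);print(g[b[1]:b[3],b[0]:b[2]])
E
```

```text
0.3 [-5.69966891  2.98115601] [-5.22357249  2.86515097]
0.4 [-6.03557684  3.47653284] [-5.55948043  3.3605278 ]
0.45 [-6.16578463  3.72935333] [-5.68968821  3.61334829]
0.5 [-6.27028517  3.9847791 ] [-5.79418876  3.86877406]
0.55 [-6.34874662  4.24218539] [-5.87265021  4.12618035]
pics/side0.png
[[150 146 138 106  85 118 147 146 145]
 [147 145 131  59  72  77 108 147 148]
 [148 146 130  44  52  60  76 124 149]
 [145 145 130  40  49  48  69 125 150]
 [146 143 130  43  41  50  73 126 149]
 [147 145 131  61  48  48  63 110 149]
 [146 145 131  63  45  48  64 111 151]
 [148 150 136  60  43  49  62 112 148]
 [149 151 139  66  48  47  58 109 148]
 [150 148 134  63  52  48  64 110 148]]
pics/side12.png
[[153 148 122 112 109 114 129 134 140  98]
 [152 149 120  77  76  79  80  79  95  96]
 [151 144  91  51  47  47  48  63  96  96]
 [155 143  85  46  49  48  46  64  98  96]
 [152 140  85  50  47  48  45  62  97  94]
 [153 146  88  47  47  46  46  61  98  98]
 [144  94  63  49  48  45  48  56  86  96]
 [155 144 110  47  49  47  49  59  89  98]
 [157 148 113  47  52  44  45  52  70  82]
 [168 156 144  73  67  64  62  67  70  74]]
```

Emit:
servo_tool --pt "-12 20 0 -0.05 1" --pt "-24 41 0 -0.1 1" --pt "-37 65 0 -0.16 1" --pt "-52 90 0 -0.22 1" --pt "-67 115 0 -0.28 1" --pt "-82 140 0 -0.34 1" --pt "-97 165 0 -0.4 1" --pt "-110 190 0 -0.45 1" --pt "-116 200 0 -0.48 1" --pt "-116 200 0 -0.48 1"

```text
clock: 21.63
position: [0.4446, 0.0744, 0.1574]
tool_rot: [-3.141, -0.001, -0.118]
force: [0.1, 1.0, 0.5]
grip_width: 0.0001
```

```bash
cat > hnd.py <<'E'
from h import *
import sys
A=np.array([.5645,.003])
s0=bot.observe();p=s0["position"][:2];yaw=s0["tool_rot"][2];th=yaw+np.pi
d=np.array([np.cos(th),np.sin(th)]);t=np.array([-d[1],d[0]])
r=(p-A)@d;s=-(p-A)@t
print(s0["clock"],"now",s0["position"],"yaw",yaw,"th",th,"r",r*1e3,"s",s*1e3,"F tang",s0["force"][:2]@t,"rad",s0["force"][:2]@d,s0["force"][2])
if len(sys.argv)>1:
    y1=float(sys.argv[1]);s1=float(sys.argv[2])/1e3;r1=float(sys.argv[3])/1e3;n=int(sys.argv[4])
    for i in range(1,n+1):
        k=i/n;a=th+(y1-yaw)*k;d=np.array([np.cos(a),np.sin(a)]);t=np.array([-d[1],d[0]])
        q=A+(r+(r1-r)*k)*d-(s+(s1-s)*k)*t;print(np.round((q-p)*1e3,1),round((y1-yaw)*k,3))
E
python3 hnd.py -.123 45 128 1
```

```text
21.6333 now [0.44463034 0.07438997 0.15744402] yaw -0.11763842399428492 th 3.023954229595508 r 127.42003484602884 s 56.8277860670669 F tang -0.9603652692217647 rad 0.06198101789574836 0.4626307351780984
[ -1.6 -11. ] -0.005
```

Emit:
servo_tool --pt "0 0 -18 0 1" --pt "0 0 -36 0 1" --pt "0 0 -54 0 1" --pt "0 0 -72 0 1" --pt "0 0 -90 0 1" --pt "0 0 -105 0 1" --pt "0 0 -118 0 1" --pt "0 0 -126 0 1" --pt "0 0 -128 0 1" --pt "0 0 -128 0 1"

```text
clock: 22.47
position: [0.4455, 0.0717, 0.0285]
tool_rot: [3.141, 0.0, -0.119]
force: [-0.7, -0.7, 0.5]
grip_width: 0.0001
```

```bash
python3 look.py 13 240 140 340 215 8;python3 hnd.py -.123 28 128 1
```

```text
22.5167 [0.44565485 0.07180211 0.02896538] [ 3.14158962e+00 -2.75698531e-04 -1.19333033e-01] [ 0.69465433 -0.0129269   0.24992262]
22.5167 now [0.44565485 0.07180211 0.02896538] yaw -0.11933303309011967 th 3.0222596204996734 r 126.19084663520461 s 54.16429055687489 F tang -0.06986363520331579 rad -0.6912530770647292 0.24992262187119074
[ -4.8 -25.3] -0.004
```

View pics/side13z.png

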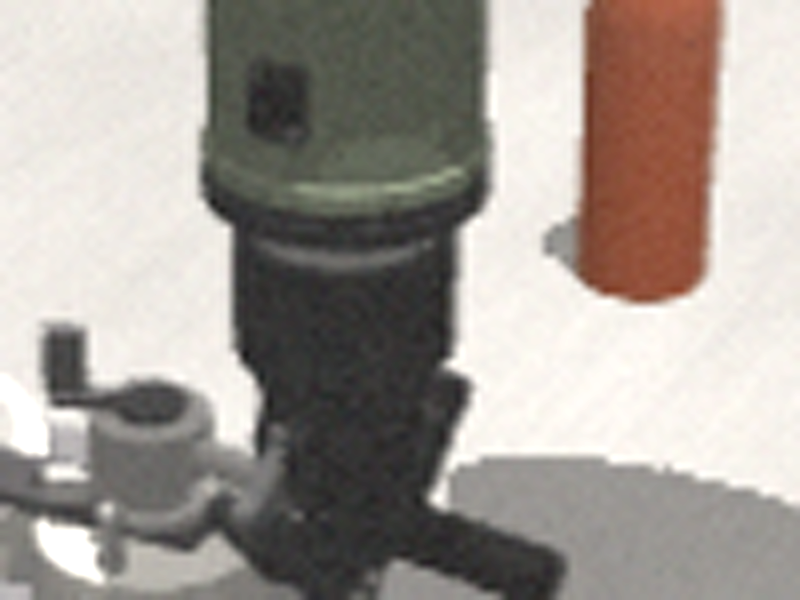

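Emit:
servo_tool --pt "0 -2 5 0 1" --pt "-1 -6 10 0 1" --pt "-2 -10 10 0 1" --pt "-3 -14 10 0 1" --pt "-3.5 -17 10 0 1" --pt "-4 -20 10 0 1" --pt "-4.5 -22 10 0 1" --pt "-4.8 -24 10 0 1" --pt "-4.8 -25 10 0 1" --pt "-4.8 -25 10 0 1"

```text
clock: 23.35
position: [0.4404, 0.0469, 0.0385]
tool_rot: [3.142, 0.0, -0.119]
force: [0.5, 0.1, -1.1]
grip_width: 0.0
```

```bash
python3 hnd.py -.123 20 128 4; python3 look.py 14 240 140 340 215 8
```

```text
23.35 now [0.44038242 0.04687414 0.03852525] yaw -0.11934790578035659 th 3.0222447478094363 r 128.45853489676517 s 28.784009757660325 F tang -0.11651956167923917 rad -0.4684764318039926 -1.0557585753284646
[-0.1 -2.1] -0.001
[-0.2 -4.2] -0.002
[-0.3 -6.2] -0.003
[-0.5 -8.3] -0.004
23.4 [0.44043262 0.04703025 0.03855092] [-3.14153011e+00  7.15158733e-05 -1.19290200e-01] [-0.12300586 -0.29822761 -0.3402014 ]
```

View pics/side14z.png

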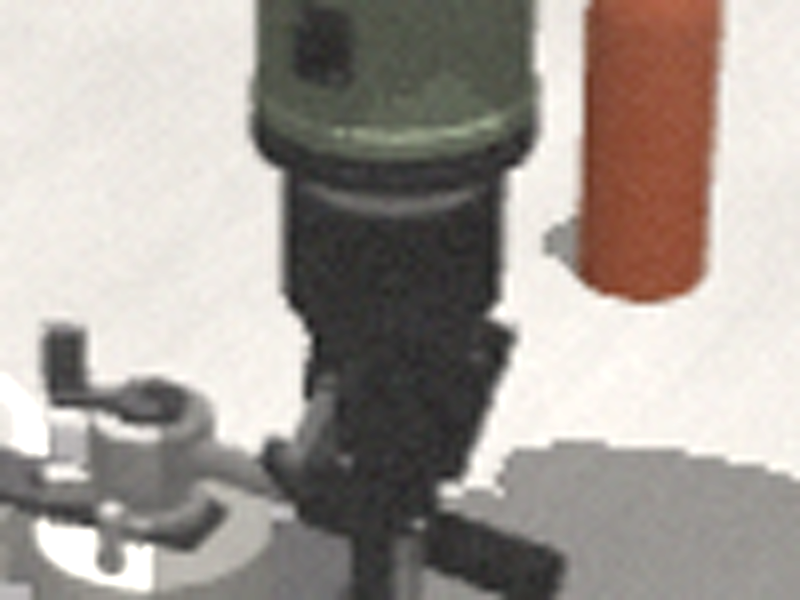

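Emit:
servo_tool --pt "0 -1 0 0 1" --pt "0 -2 0 0 1" --pt "-0.2 -3 0 0 1" --pt "-0.3 -4 0 0 1" --pt "-0.3 -5 0 0 1" --pt "-0.4 -6 0 0 1" --pt "-0.4 -7 0 0 1" --pt "-0.5 -8 0 0 1" --pt "-0.5 -9 0 0 1" --pt "-0.5 -9 0 0 1"

```text
clock: 24.23
position: [0.4399, 0.0378, 0.0386]
tool_rot: [3.142, 0.0, -0.119]
force: [-2.0, 2.7, 0.3]
grip_width: -0.0002
```

```bash
python3 hnd.py .18 19.5 128 9
```

```text
24.2333 now [0.43986941 0.03780834 0.03858237] yaw -0.11943364985087768 th 3.022159003738915 r 127.890169550643 s 19.710655875972733 F tang -2.4168725276921355 rad 2.286962179223469 0.28846126312414244
[-1.1 -4.2] 0.033
[-2.1 -8.4] 0.067
[ -2.9 -12.7] 0.1
[ -3.6 -16.9] 0.133
[ -4.1 -21.2] 0.166
[ -4.5 -25.6] 0.2
[ -4.7 -29.9] 0.233
[ -4.8 -34.2] 0.266
[ -4.8 -38.5] 0.299
```

Emit:
servo_tool --pt "-0.9 -3.2 0 0.025 1" --pt "-1.6 -6.3 0 0.05 1" --pt "-2.2 -9.5 0 0.075 1" --pt "-2.8 -12.7 0 0.1 1" --pt "-3.3 -15.8 0 0.125 1" --pt "-3.8 -19 0 0.15 1" --pt "-4.2 -22.3 0 0.175 1" --pt "-4.5 -25.6 0 0.2 1" --pt "-4.7 -28.8 0 0.225 1" --pt "-4.7 -28.8 0 0.225 1"

```text
clock: 25.07
position: [0.4355, 0.0092, 0.0386]
tool_rot: [-3.141, -0.001, 0.109]
force: [-0.5, 5.8, -0.6]
grip_width: 0.0002
```

```bash
python3 hnd.py .35 19.5 128 10; python3 look.py 15 220 140 320 215 8
```

```text
25.0667 now [0.43549293 0.00923345 0.03862631] yaw 0.10925118507438292 th 3.250843838664176 r 127.55827986295898 s 20.262436761976943 F tang -5.865192448870704 rad -0.1600622425885525 -0.6149314863989823
[-0.1 -3.2] 0.024
[-0.2 -6.4] 0.048
[-0.2 -9.6] 0.072
[ -0.1 -12.8] 0.096
[  0.1 -16. ] 0.12
[  0.3 -19.1] 0.144
[  0.6 -22.3] 0.169
[  1.  -25.5] 0.193
[  1.5 -28.7] 0.217
[  2.1 -31.8] 0.241
25.1167 [0.43551439 0.00926095 0.03862787] [-3.14090811e+00 -8.04854641e-04  1.07910510e-01] [ 0.030087    5.73471355 -0.60418807]
```

View pics/side15z.png

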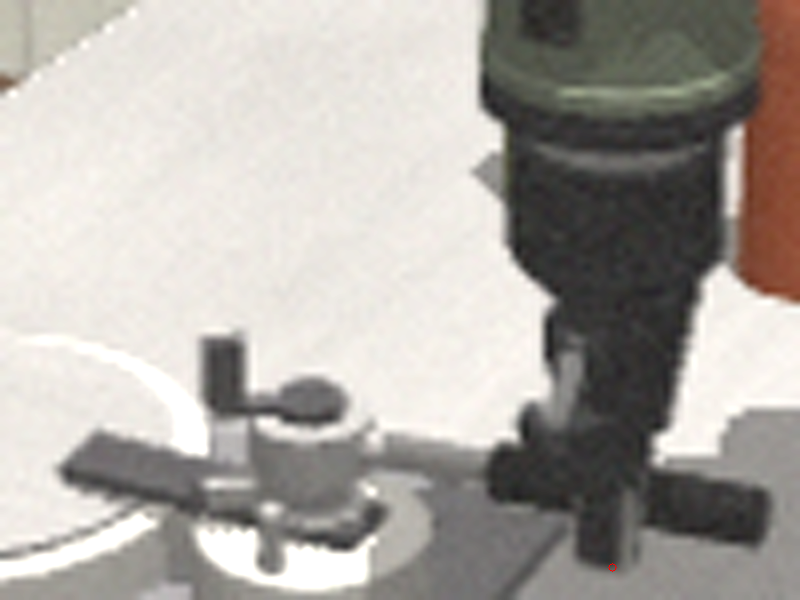

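Emit:
servo_tool --pt "-0.1 -3.2 0 0.024 1" --pt "-0.2 -6.4 0 0.048 1" --pt "-0.2 -9.6 0 0.072 1" --pt "-0.1 -12.8 0 0.096 1" --pt "0.1 -16 0 0.12 1" --pt "0.3 -19.1 0 0.144 1" --pt "0.6 -22.3 0 0.169 1" --pt "1 -25.5 0 0.193 1" --pt "1.5 -28.7 0 0.217 1" --pt "1.5 -28.7 0 0.217 1"

```text
clock: 25.95
position: [0.4374, -0.0193, 0.0387]
tool_rot: [-3.141, -0.002, 0.326]
force: [2.0, 6.3, -1.7]
grip_width: 0.0
```

```bash
python3 hnd.py .55 19.8 128 10; python3 look.py 16 220 140 320 215 8
```

```text
25.95 now [ 0.4374368  -0.01927578  0.03865071] yaw 0.3263211880078074 th 3.4679138415976007 r 127.49855766611007 s 19.63120202532708 F tang -5.321673963094496 rad -3.920151873571078 -1.6579991068169493
[ 0.5 -2.8] 0.022
[ 1.  -5.7] 0.045
[ 1.6 -8.5] 0.067
[  2.3 -11.3] 0.089
[  3.  -14.1] 0.112
[  3.8 -16.8] 0.134
[  4.7 -19.6] 0.157
[  5.6 -22.3] 0.179
[  6.6 -25.1] 0.201
[  7.6 -27.7] 0.224
26.0 [ 0.43729926 -0.01930103  0.03866425] [-3.14105396e+00 -1.47473273e-03  3.25012899e-01] [ 2.06028851  6.02614777 -0.92049486]
```

View pics/side16z.png

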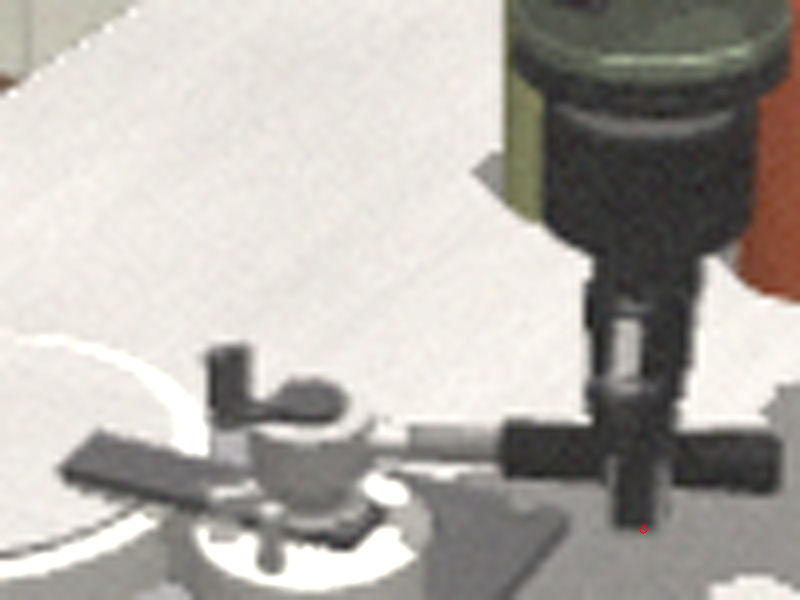

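```bash
python3 - <<'E'
from h import *
from ov import ov
A=np.array([.5645,.003])
f=lambda u,v:(210+(u+.5)/6-.5,140+(v+.5)/6-.5)
for q,z in((f(212,323),.076),(f(205,333),.05),):
    P=ray("top",*q,z)[:2]-A;print("keeper r",np.hypot(*P)*1e3,"ang",np.arctan2(P[1],P[0]))
P=ray("top",*f(250,250),.072)[:2]-A;print("lug",np.hypot(*P)*1e3,np.arctan2(P[1],P[0]))
for l in (.7,.9): ov("top","pics/top12.png",A,3.018,.5,(210,140,310,240),6,f"pics/o_lug{l}.png",lug=l)
ov("side","pics/side16.png",(.566,.005),3.468+.0,.5,(220,140,320,215),8,"pics/o_side16.png",lug=1.0)
E
```

```text
keeper r 35.43519848375189 ang 1.6578516207333827
keeper r 38.39353491747101 ang 1.6772435631205205
lug 36.51335004749994 0.5493803214148539
```

View pics/o_lug0.7.png

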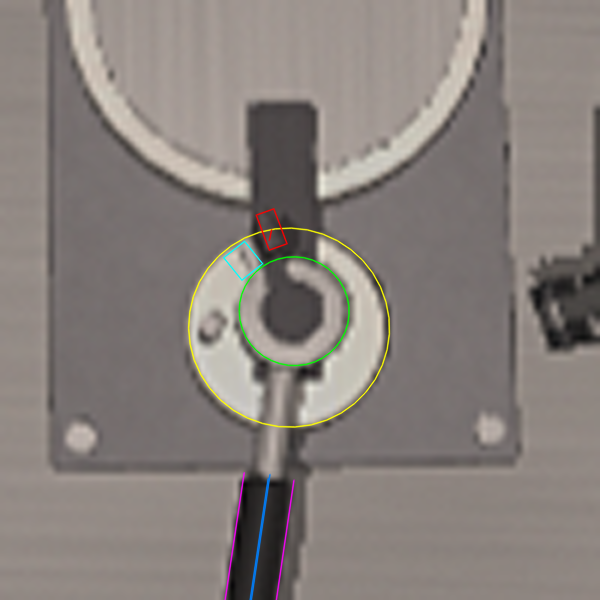

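View pics/o_side16.png

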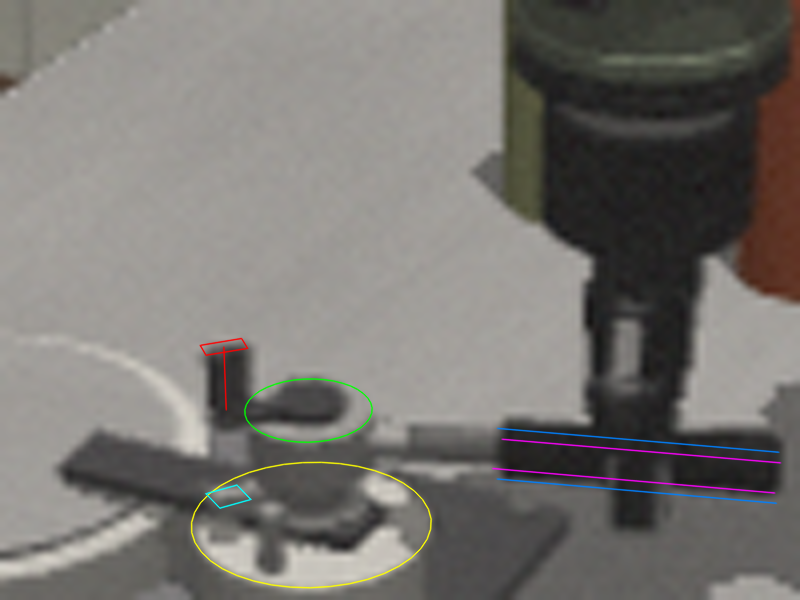

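Emit:
servo_tool --pt "0.5 -2.8 0 0.022 1" --pt "1 -5.7 0 0.045 1" --pt "1.6 -8.5 0 0.067 1" --pt "2.3 -11.3 0 0.089 1" --pt "3 -14.1 0 0.112 1" --pt "3.8 -16.8 0 0.134 1" --pt "4.7 -19.6 0 0.157 1" --pt "5.6 -22.3 0 0.179 1" --pt "5.6 -22.3 0 0.179 1" --pt "5.6 -22.3 0 0.179 1"

```text
clock: 26.83
position: [0.4427, -0.0416, 0.0386]
tool_rot: [-3.141, -0.001, 0.504]
force: [0.7, 6.1, -0.6]
grip_width: -0.0003
```

```bash
python3 hnd.py .7 19.8 128 10; python3 look.py 17 220 140 320 215 8
```

```text
26.8333 now [ 0.44265611 -0.04160532  0.03863313] yaw 0.5037639316489049 th 3.645356585238698 r 128.23956098896198 s 19.753047977538362 F tang -5.04149509675726 rad -3.533680641101408 -0.5694579042544275
[ 0.9 -2.4] 0.02
[ 1.9 -4.7] 0.039
[ 2.9 -7. ] 0.059
[ 3.9 -9.3] 0.078
[  5.  -11.6] 0.098
[  6.2 -13.9] 0.118
[  7.4 -16.1] 0.137
[  8.6 -18.4] 0.157
[  9.9 -20.5] 0.177
[ 11.2 -22.7] 0.196
26.8833 [ 0.44265037 -0.04156849  0.03864862] [-3.14135336e+00 -1.09301035e-03  5.03749928e-01] [ 1.43656394  5.81746842 -1.21434709]
```

View pics/side17z.png

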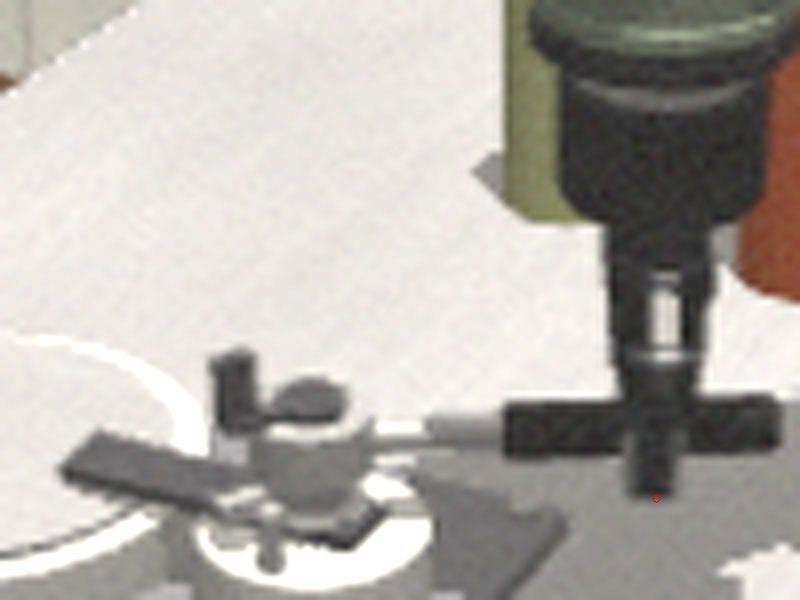

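Emit:
servo_tool --pt "0.9 -2.4 0 0.02 1" --pt "1.9 -4.7 0 0.039 1" --pt "2.9 -7 0 0.059 1" --pt "3.9 -9.3 0 0.078 1" --pt "4.4 -10.4 0 0.088 1" --pt "5 -11.6 0 0.098 1" --pt "5.6 -12.7 0 0.108 1" --pt "6.2 -13.9 0 0.118 1" --pt "6.2 -13.9 0 0.118 1" --pt "6.2 -13.9 0 0.118 1"

```text
clock: 27.72
position: [0.4487, -0.0551, 0.0386]
tool_rot: [-3.141, -0.001, 0.622]
force: [-0.1, 9.0, 0.6]
grip_width: 0.0001
```

```bash
python3 hnd.py .72 19.8 128 10; python3 look.py 18 230 170 290 215 10
```

```text
27.7167 now [ 0.44865293 -0.05513978  0.03860597] yaw 0.6220564379553104 th 3.7636490915451035 r 128.0253069233132 s 20.25582626220175 F tang -7.348810598435474 rad -5.147219325877852 0.6098301473746113
[ 0.6 -1.2] 0.01
[ 1.2 -2.3] 0.02
[ 1.8 -3.5] 0.029
[ 2.5 -4.6] 0.039
[ 3.1 -5.8] 0.049
[ 3.8 -6.9] 0.059
[ 4.5 -8. ] 0.069
[ 5.2 -9.2] 0.078
[  5.9 -10.3] 0.088
[  6.6 -11.4] 0.098
27.7667 [ 0.44864466 -0.05514893  0.03861248] [-3.14108352e+00 -1.01493868e-03  6.21999902e-01] [-2.10959969  8.82581054  0.89018379]
```

View pics/side18z.png

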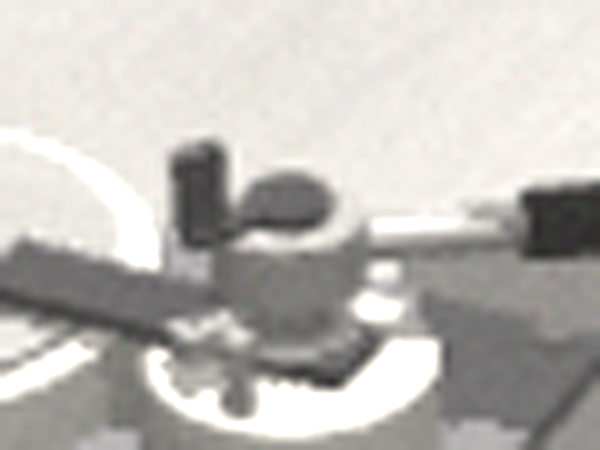

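Emit:
servo_tool --pt "0.3 -0.6 0 0.005 1" --pt "0.6 -1.2 0 0.01 1" --pt "0.9 -1.8 0 0.015 1" --pt "1.2 -2.3 0 0.02 1" --pt "1.5 -2.9 0 0.025 1" --pt "1.8 -3.5 0 0.029 1" --pt "2.1 -4 0 0.034 1" --pt "2.5 -4.6 0 0.039 1" --pt "2.5 -4.6 0 0.039 1" --pt "2.5 -4.6 0 0.039 1"

```text
clock: 28.6
position: [0.4511, -0.0596, 0.0386]
tool_rot: [-3.141, -0.001, 0.661]
force: [-1.1, 9.1, 1.0]
grip_width: 0.0003
```

```bash
python3 hnd.py .72 20.2 128 6
```

```text
28.6 now [ 0.45105161 -0.059568    0.03860869] yaw 0.6611873835931958 th 3.802780037182989 r 127.96084987862025 s 20.280838344323033 F tang -7.877330250807296 rad -4.737860497917794 0.9513614576092094
[ 0.6 -1.1] 0.01
[ 1.3 -2.2] 0.02
[ 1.9 -3.4] 0.029
[ 2.6 -4.5] 0.039
[ 3.2 -5.6] 0.049
[ 3.9 -6.6] 0.059
```

Emit:
servo_tool --pt "0.3 -0.6 0 0.005 1" --pt "0.6 -1.1 0 0.01 1" --pt "1 -1.7 0 0.015 1" --pt "1.3 -2.2 0 0.02 1" --pt "1.6 -2.8 0 0.025 1" --pt "1.9 -3.4 0 0.029 1" --pt "2.2 -4 0 0.034 1" --pt "2.6 -4.5 0 0.039 1" --pt "2.6 -4.5 0 0.039 1" --pt "2.6 -4.5 0 0.039 1"

```text
clock: 29.43
position: [0.4537, -0.064, 0.0386]
tool_rot: [-3.141, -0.001, 0.7]
force: [-0.9, 10.8, 1.0]
grip_width: 0.0
```

```bash
python3 hnd.py .76 20.2 128 6; python3 look.py 19 230 170 290 215 10
```

```text
29.4333 now [ 0.45368894 -0.06396763  0.0386095 ] yaw 0.7003376933313885 th 3.8419303469211816 r 127.88788577199709 s 20.209960269229345 F tang -8.853395858797558 rad -6.230008824197853 1.0143434982698358
[ 0.7 -1.1] 0.01
[ 1.3 -2.2] 0.02
[ 2.  -3.3] 0.03
[ 2.7 -4.4] 0.04
[ 3.4 -5.5] 0.05
[ 4.1 -6.6] 0.06
29.4833 [ 0.45367043 -0.06400476  0.03859423] [-3.14094404e+00 -1.12304125e-03  7.00315782e-01] [-1.67584576  9.44221116  2.14961989]
```

View pics/side19z.png

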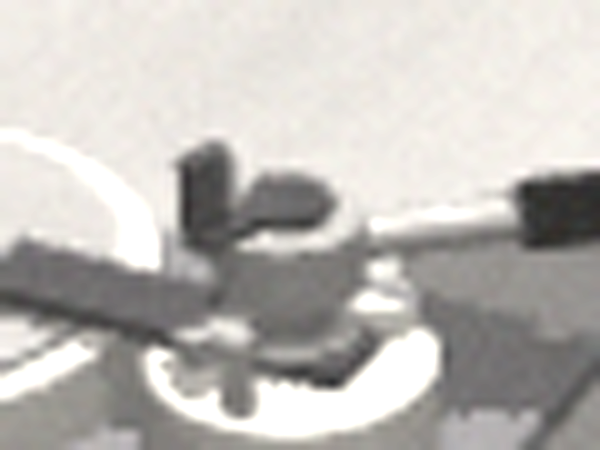

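```bash
python3 - <<'E'
from h import *
import cv2
a=bot.grab_frame("top");cv2.imwrite("pics/top19.png",a)
z=cv2.resize(a[165:225,225:285],None,fx=10,fy=10,interpolation=cv2.INTER_CUBIC);cv2.imwrite("pics/top19z.png",np.clip(z*1.3,0,255).astype(np.uint8))
E
```

```text
(no output)
```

View pics/top19z.png

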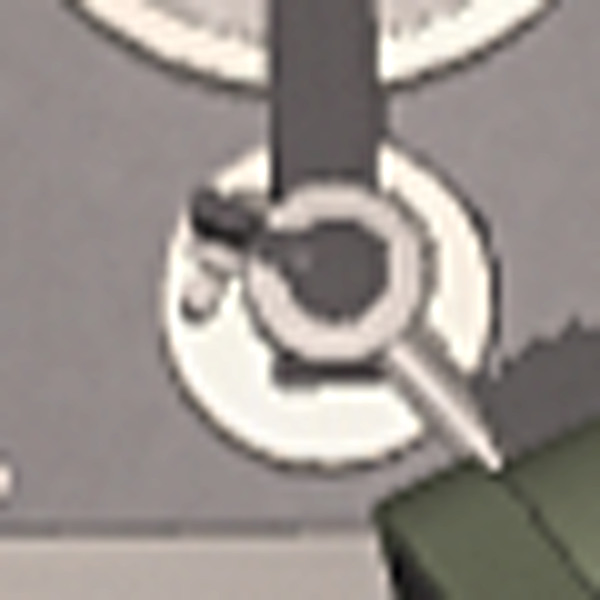

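```bash
python3 - <<'E'
from h import *
import cv2
A=np.array([.5645,.003])
outs=[]
for img,b in(("pics/top0.png",None),("pics/top19.png",None)):
  a=cv2.imread(img)
  k=14
  z=cv2.resize(a[175:205,238:266],None,fx=k,fy=k,interpolation=cv2.INTER_CUBIC);z=np.clip(z*1.3,0,255).astype(np.uint8)
  def L(pts,c):
    q=np.array([(proj("top",p)-[238,175]+.5)*k for p in pts]);cv2.polylines(z,[np.round(q*8).astype(np.int32)],False,c,1,cv2.LINE_AA,3)
  def bar(l,c,w=.006):
    d=np.array([np.cos(l),np.sin(l)]);e=np.array([-d[1],d[0]])
    L([[*(A+d*r+e*s),.072] for r,s in((.024,-w),(.041,-w),(.041,w),(.024,w))],c)
  C=lambda c,r,h:[[c[0]+r*np.cos(t),c[1]+r*np.sin(t),h] for t in np.linspace(0,6.29,30)]
  K=A+.0355*np.array([np.cos(1.66),np.sin(1.66)])
  L(C(A,.024,.1),(0,255,0));L(C(K,.005,.076),(255,0,255));L(C(K,.005,.05),(255,0,128))
  bar(.5 if "0.png" in img else 1.25,(0,0,255));
  outs.append(z)
cv2.imwrite("pics/cmp19.png",np.hstack(outs));print(outs[0].shape)
E
```

```text
(420, 392, 3)
```

View pics/cmp19.png

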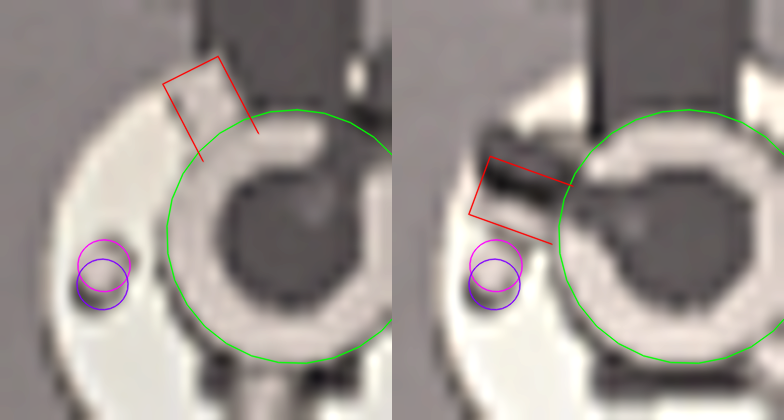

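Emit:
servo_tool --pt "0.2 -0.2 0 0.002 1" --pt "0.3 -0.4 0 0.004 1" --pt "0.5 -0.6 0 0.006 1" --pt "0.7 -0.8 0 0.008 1" --pt "0.8 -1 0 0.01 1" --pt "0.8 -1 0 0.01 1" --pt "0.8 -1 0 0.01 1" --pt "0.8 -1 0 0.01 1" --pt "0.8 -1 0 0.01 1" --pt "0.8 -1 0 0.01 1"

```text
clock: 30.37
position: [0.4543, -0.065, 0.0386]
tool_rot: [-3.141, -0.001, 0.71]
force: [-2.6, 10.9, 2.1]
grip_width: -0.0005
```

```bash
python3 hnd.py
```

```text
30.3667 now [ 0.45433156 -0.0650126   0.03859704] yaw 0.7102977930837806 th 3.8518904466735737 r 127.87442525105396 s 20.271432496967453 F tang -10.000020949704261 rad -5.151644499317259 2.1486997085119564
```

Emit:
servo_tool --pt "0.2 -0.2 0 0.002 1" --pt "0.3 -0.4 0 0.004 1" --pt "0.5 -0.6 0 0.006 1" --pt "0.7 -0.8 0 0.008 1" --pt "0.8 -0.9 0 0.01 1" --pt "0.8 -0.9 0 0.01 1" --pt "0.8 -0.9 0 0.01 1" --pt "0.8 -0.9 0 0.01 1" --pt "0.8 -0.9 0 0.01 1" --pt "0.8 -0.9 0 0.01 1"

```text
clock: 31.2
position: [0.455, -0.066, 0.0386]
tool_rot: [-3.141, -0.001, 0.72]
force: [-3.4, 9.9, 1.4]
grip_width: -0.0002
```

```bash
python3 hnd.py
```

```text
31.2 now [ 0.45495969 -0.0659769   0.03855749] yaw 0.7202187636301216 th 3.861811417219915 r 127.83088739337845 s 20.399936121014107 F tang -9.713612920873821 rad -3.9835207999934545 1.355213361734276
```

Emit:
servo_tool --pt "0.2 -0.2 0 0.002 1" --pt "0.3 -0.4 0 0.004 1" --pt "0.5 -0.6 0 0.006 1" --pt "0.7 -0.8 0 0.008 1" --pt "0.8 -0.9 0 0.009 1" --pt "0.8 -0.9 0 0.009 1" --pt "0.8 -0.9 0 0.009 1" --pt "0.8 -0.9 0 0.009 1" --pt "0.8 -0.9 0 0.009 1" --pt "0.8 -0.9 0 0.009 1"

```text
clock: 32.03
position: [0.4556, -0.067, 0.0386]
tool_rot: [-3.141, -0.0, 0.729]
force: [-3.5, 10.0, 2.8]
grip_width: 0.0001
```

```bash
python3 hnd.py
```

```text
32.0333 now [ 0.45563488 -0.06696738  0.03857104] yaw 0.7291613205697742 th 3.8707539741595673 r 127.79974085859178 s 20.35376791507263 F tang -9.806258805496823 rad -4.028401451436237 2.82034638076557
```

Emit:
servo_tool --pt "0.2 -0.2 0 0.002 1" --pt "0.3 -0.4 0 0.004 1" --pt "0.5 -0.6 0 0.006 1" --pt "0.7 -0.8 0 0.008 1" --pt "0.8 -0.9 0 0.009 1" --pt "0.8 -0.9 0 0.009 1" --pt "0.8 -0.9 0 0.009 1" --pt "0.8 -0.9 0 0.009 1" --pt "0.8 -0.9 0 0.009 1" --pt "0.8 -0.9 0 0.009 1"

```text
clock: 32.87
position: [0.4563, -0.068, 0.0386]
tool_rot: [-3.141, -0.0, 0.738]
force: [-5.5, 9.8, 3.9]
grip_width: 0.0002
```

```bash
python3 hnd.py
```

```text
32.8667 now [ 0.45634813 -0.06797417  0.03856792] yaw 0.737992801825357 th 3.87958545541515 r 127.76469183575675 s 20.256898203006344 F tang -10.968434501073299 rad -2.560995659880599 3.884161756570839
```

Emit:
servo_tool --pt "0.1 -0.1 0 0.001 1" --pt "0.2 -0.2 0 0.002 1" --pt "0.3 -0.4 0 0.003 1" --pt "0.4 -0.5 0 0.005 1" --pt "0.5 -0.6 0 0.006 1" --pt "0.6 -0.7 0 0.007 1" --pt "0.6 -0.7 0 0.007 1" --pt "0.6 -0.7 0 0.007 1" --pt "0.6 -0.7 0 0.007 1" --pt "0.6 -0.7 0 0.007 1"

```text
clock: 33.7
position: [0.4569, -0.0687, 0.0386]
tool_rot: [-3.141, -0.0, 0.745]
force: [-5.2, 8.1, 4.1]
grip_width: -0.0001
```

```bash
python3 hnd.py
```

```text
33.7 now [ 0.45685176 -0.06869247  0.0385534 ] yaw 0.7450310526376944 th 3.8866237062274873 r 127.73576396238515 s 20.286172533218945 F tang -9.512206160788384 rad -1.6393029281317388 4.099756158717191
```

Emit:
servo_tool --pt "0.2 -0.2 0 0.002 1" --pt "0.3 -0.4 0 0.004 1" --pt "0.5 -0.6 0 0.006 1" --pt "0.7 -0.8 0 0.008 1" --pt "0.8 -0.9 0 0.009 1" --pt "0.8 -0.9 0 0.009 1" --pt "0.8 -0.9 0 0.009 1" --pt "0.8 -0.9 0 0.009 1" --pt "0.8 -0.9 0 0.009 1" --pt "0.8 -0.9 0 0.009 1"

```text
clock: 34.53
position: [0.4575, -0.0697, 0.0385]
tool_rot: [-3.141, 0.0, 0.754]
force: [-4.9, 8.9, 4.6]
grip_width: 0.0
```

```bash
python3 hnd.py
```

```text
34.5333 now [ 0.45754127 -0.06971515  0.03851198] yaw 0.7538841824588975 th 3.8954768360486907 r 127.74848223936606 s 20.19870333373576 F tang -9.855459438026557 rad -2.4798231571574196 4.567776566841081
```

```bash
python3 - <<'E'
from h import *
import cv2
a=bot.grab_frame("top");cv2.imwrite("pics/top20.png",a)
A=np.array([.5645,.003]);k=14
z=cv2.resize(a[175:205,238:266],None,fx=k,fy=k,interpolation=cv2.INTER_CUBIC);z=np.clip(z*1.3,0,255).astype(np.uint8)
b=cv2.imread("pics/top19.png");z0=cv2.resize(b[175:205,238:266],None,fx=k,fy=k,interpolation=cv2.INTER_CUBIC);z0=np.clip(z0*1.3,0,255).astype(np.uint8)
cv2.imwrite("pics/cmp20.png",np.hstack([z0,z]))
E
```

```text
(no output)
```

View pics/cmp20.png

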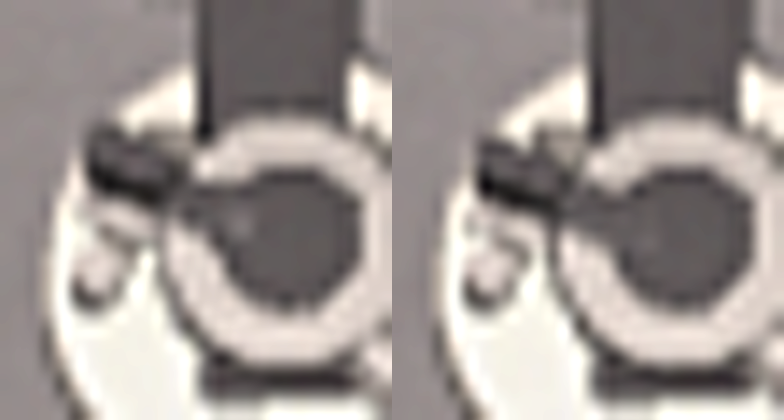

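Emit:
servo_tool --pt "0.2 -0.2 0 0.002 1" --pt "0.3 -0.4 0 0.004 1" --pt "0.5 -0.5 0 0.006 1" --pt "0.6 -0.7 0 0.007 1" --pt "0.8 -0.8 0 0.009 1" --pt "0.8 -0.8 0 0.009 1" --pt "0.8 -0.8 0 0.009 1" --pt "0.8 -0.8 0 0.009 1" --pt "0.8 -0.8 0 0.009 1" --pt "0.8 -0.8 0 0.009 1"

```text
clock: 35.42
position: [0.4582, -0.0706, 0.0385]
tool_rot: [-3.141, 0.001, 0.763]
force: [-5.3, 7.7, 5.3]
grip_width: 0.0001
```

```bash
python3 hnd.py
```

```text
35.4167 now [ 0.45822535 -0.07064592  0.03850307] yaw 0.7627977437959907 th 3.904390397385784 r 127.71196144684386 s 20.19105555470497 F tang -9.230643730643125 rad -1.4554596178916486 5.322165949027154
```

Emit:
servo_tool --pt "0.2 -0.2 0 0.002 1" --pt "0.3 -0.4 0 0.004 1" --pt "0.5 -0.5 0 0.006 1" --pt "0.6 -0.7 0 0.007 1" --pt "0.8 -0.8 0 0.009 1" --pt "0.8 -0.8 0 0.009 1" --pt "0.8 -0.8 0 0.009 1" --pt "0.8 -0.8 0 0.009 1" --pt "0.8 -0.8 0 0.009 1" --pt "0.8 -0.8 0 0.009 1"

```text
clock: 36.25
position: [0.4589, -0.0715, 0.0385]
tool_rot: [-3.141, 0.001, 0.772]
force: [-6.0, 7.5, 4.6]
grip_width: 0.0003
```

```bash
python3 hnd.py
```

```text
36.25 now [ 0.45887683 -0.07154559  0.03849914] yaw 0.7717038182395031 th 3.9132964718292964 r 127.6875373909132 s 20.228520125415216 F tang -9.55947071376392 rad -0.8759706308090067 4.554760348477309
```

Emit:
servo_tool --pt "0.2 -0.2 0 0.002 1" --pt "0.3 -0.4 0 0.004 1" --pt "0.5 -0.5 0 0.006 1" --pt "0.6 -0.7 0 0.007 1" --pt "0.8 -0.8 0 0.009 1" --pt "0.8 -0.8 0 0.009 1" --pt "0.8 -0.8 0 0.009 1" --pt "0.8 -0.8 0 0.009 1" --pt "0.8 -0.8 0 0.009 1" --pt "0.8 -0.8 0 0.009 1"

```text
clock: 37.08
position: [0.4596, -0.0724, 0.0385]
tool_rot: [-3.14, 0.001, 0.781]
force: [-6.8, 7.0, 6.1]
grip_width: -0.0001
```

```bash
python3 hnd.py
```

```text
37.0833 now [ 0.45956814 -0.07244596  0.03849158] yaw 0.7805870947991347 th 3.9221797483889276 r 127.6452180870026 s 20.235805963392902 F tang -9.776973512850498 rad -0.04881366309888238 6.115820076776461
```

Emit:
servo_tool --pt "0.2 -0.2 0 0.002 1" --pt "0.3 -0.4 0 0.004 1" --pt "0.5 -0.5 0 0.006 1" --pt "0.6 -0.7 0 0.007 1" --pt "0.8 -0.8 0 0.009 1" --pt "0.8 -0.8 0 0.009 1" --pt "0.8 -0.8 0 0.009 1" --pt "0.8 -0.8 0 0.009 1" --pt "0.8 -0.8 0 0.009 1" --pt "0.8 -0.8 0 0.009 1"

```text
clock: 37.92
position: [0.4602, -0.0733, 0.0384]
tool_rot: [-3.14, 0.001, 0.79]
force: [-7.6, 5.6, 5.6]
grip_width: 0.0002
```

```bash
python3 hnd.py
```

```text
37.9167 now [ 0.46022918 -0.07331743  0.03842893] yaw 0.7895024241527386 th 3.9310950777425315 r 127.61298140652677 s 20.28995654281281 F tang -9.398419808066974 rad 1.3692378977777315 5.585597790789145
```

Emit:
servo_tool --pt "0.2 -0.2 0 0.002 1" --pt "0.3 -0.4 0 0.004 1" --pt "0.5 -0.5 0 0.006 1" --pt "0.6 -0.7 0 0.007 1" --pt "0.8 -0.8 0 0.009 1" --pt "0.8 -0.8 0 0.009 1" --pt "0.8 -0.8 0 0.009 1" --pt "0.8 -0.8 0 0.009 1" --pt "0.8 -0.8 0 0.009 1" --pt "0.8 -0.8 0 0.009 1"

```text
clock: 38.75
position: [0.4609, -0.0742, 0.0384]
tool_rot: [-3.14, 0.001, 0.798]
force: [-8.4, 5.3, 5.9]
grip_width: -0.0003
```

```bash
python3 hnd.py
```

```text
38.75 now [ 0.46090613 -0.07418646  0.03841072] yaw 0.7984740588371657 th 3.940066712426959 r 127.57591160064536 s 20.34271623349333 F tang -9.68229691272421 rad 2.0481269455454294 5.87115769218502
```

```bash
python3 - <<'E'
from h import *
import cv2
a=bot.grab_frame("top");cv2.imwrite("pics/top21.png",a)
k=20
def Z(a):
    return np.clip(cv2.resize(a[180:200,240:258],None,fx=k,fy=k,interpolation=cv2.INTER_CUBIC)*1.2,0,255).astype(np.uint8)
cv2.imwrite("pics/cmp21.png",np.hstack([Z(cv2.imread("pics/top20.png")),Z(a)]))
E
```

```text
(no output)
```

View pics/cmp21.png

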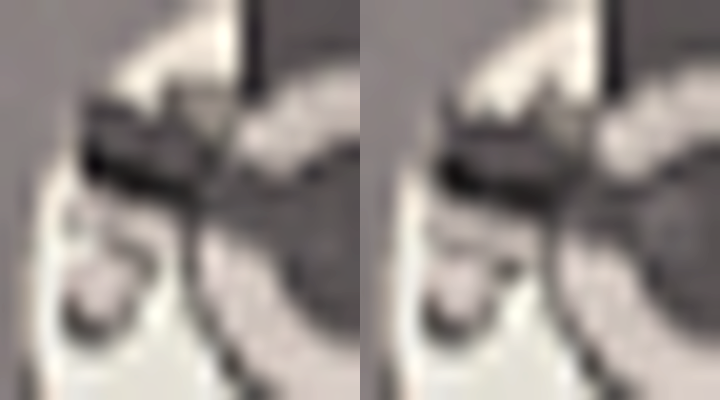

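Emit:
servo_tool --pt "0.2 -0.2 0 0.002 1" --pt "0.3 -0.3 0 0.004 1" --pt "0.5 -0.5 0 0.006 1" --pt "0.6 -0.6 0 0.007 1" --pt "0.8 -0.7 0 0.008 1" --pt "0.8 -0.7 0 0.008 1" --pt "0.8 -0.7 0 0.008 1" --pt "0.8 -0.7 0 0.008 1" --pt "0.8 -0.7 0 0.008 1" --pt "0.8 -0.7 0 0.008 1"

```text
clock: 39.63
position: [0.4616, -0.075, 0.0384]
tool_rot: [-3.14, 0.002, 0.806]
force: [-7.7, 5.0, 6.3]
grip_width: -0.0001
```

```bash
python3 hnd.py
```

```text
39.6333 now [ 0.46158224 -0.07497426  0.03836773] yaw 0.8064033286416588 th 3.947995982231452 r 127.51130255030746 s 20.320398788720883 F tang -9.022338514025783 rad 1.7628294956327133 6.294832143638972
```

Emit:
servo_tool --pt "0.2 -0.2 0 0.002 1" --pt "0.3 -0.3 0 0.004 1" --pt "0.5 -0.5 0 0.006 1" --pt "0.6 -0.6 0 0.007 1" --pt "0.8 -0.8 0 0.009 1" --pt "0.8 -0.8 0 0.009 1" --pt "0.8 -0.8 0 0.009 1" --pt "0.8 -0.8 0 0.009 1" --pt "0.8 -0.8 0 0.009 1" --pt "0.8 -0.8 0 0.009 1"

```text
clock: 40.47
position: [0.4623, -0.0759, 0.0384]
tool_rot: [-3.14, 0.002, 0.815]
force: [-9.2, 4.5, 6.4]
grip_width: -0.0002
```

```bash
python3 hnd.py
```

```text
40.4667 now [ 0.46228697 -0.07589207  0.03836281] yaw 0.8152482662537834 th 3.9568409198435766 r 127.51142932147732 s 20.3051146547082 F tang -9.76845825160379 rad 2.986261221487573 6.382849139622831
```

Emit:
servo_tool --pt "0.2 -0.2 0 0.002 1" --pt "0.3 -0.3 0 0.004 1" --pt "0.5 -0.5 0 0.006 1" --pt "0.6 -0.6 0 0.007 1" --pt "0.8 -0.8 0 0.009 1" --pt "0.8 -0.8 0 0.009 1" --pt "0.8 -0.8 0 0.009 1" --pt "0.8 -0.8 0 0.009 1" --pt "0.8 -0.8 0 0.009 1" --pt "0.8 -0.8 0 0.009 1"

```text
clock: 41.3
position: [0.463, -0.0768, 0.0384]
tool_rot: [-3.14, 0.002, 0.824]
force: [-9.1, 4.1, 6.1]
grip_width: 0.0001
```

```bash
python3 hnd.py
```

```text
41.3 now [ 0.46300948 -0.07679424  0.03835547] yaw 0.8241767438130738 th 3.965769397402867 r 127.49653818884998 s 20.299741274890057 F tang -9.515683031475596 rad 3.1667821939315552 6.10430369776843
```

Emit:
servo_tool --pt "0.2 -0.2 0 0.002 1" --pt "0.3 -0.3 0 0.004 1" --pt "0.5 -0.5 0 0.006 1" --pt "0.6 -0.6 0 0.007 1" --pt "0.8 -0.8 0 0.009 1" --pt "0.8 -0.8 0 0.009 1" --pt "0.8 -0.8 0 0.009 1" --pt "0.8 -0.8 0 0.009 1" --pt "0.8 -0.8 0 0.009 1" --pt "0.8 -0.8 0 0.009 1"

```text
clock: 42.13
position: [0.4637, -0.0776, 0.0383]
tool_rot: [-3.14, 0.002, 0.833]
force: [-9.0, 4.6, 6.1]
grip_width: -0.0002
```

```bash
python3 hnd.py
```

```text
42.1333 now [ 0.46373551 -0.07759712  0.03832041] yaw 0.8331859958273533 th 3.9747786494171464 r 127.41440042228518 s 20.370281422953035 F tang -9.75623349854426 rad 2.5873142782826695 6.066168398716478
```

Emit:
servo_tool --pt "0.2 -0.2 0 0.002 1" --pt "0.3 -0.3 0 0.004 1" --pt "0.5 -0.5 0 0.006 1" --pt "0.6 -0.6 0 0.007 1" --pt "0.8 -0.8 0 0.009 1" --pt "0.8 -0.8 0 0.009 1" --pt "0.8 -0.8 0 0.009 1" --pt "0.8 -0.8 0 0.009 1" --pt "0.8 -0.8 0 0.009 1" --pt "0.8 -0.8 0 0.009 1"

```text
clock: 42.97
position: [0.4645, -0.0785, 0.0383]
tool_rot: [-3.14, 0.002, 0.842]
force: [-10.5, 4.1, 6.6]
grip_width: -0.0003
```

```bash
python3 hnd.py
```

```text
42.9667 now [ 0.46449791 -0.07849334  0.03832504] yaw 0.8420320100803491 th 3.9836246636701422 r 127.39008029532822 s 20.33099322721243 F tang -10.539170332029867 rad 3.8884349095595896 6.576452040377699
```

Emit:
servo_tool --pt "0.2 -0.2 0 0.002 1" --pt "0.3 -0.3 0 0.004 1" --pt "0.5 -0.5 0 0.006 1" --pt "0.6 -0.6 0 0.007 1" --pt "0.8 -0.7 0 0.008 1" --pt "0.8 -0.7 0 0.008 1" --pt "0.8 -0.7 0 0.008 1" --pt "0.8 -0.7 0 0.008 1" --pt "0.8 -0.7 0 0.008 1" --pt "0.8 -0.7 0 0.008 1"

```text
clock: 43.8
position: [0.4651, -0.0791, 0.0383]
tool_rot: [-3.14, 0.002, 0.85]
force: [-10.9, 3.8, 6.3]
grip_width: 0.0001
```

```bash
python3 hnd.py
```

```text
43.8 now [ 0.46512261 -0.07914141  0.03825515] yaw 0.8501059678280298 th 3.991698621417823 r 127.29646775748704 s 20.461830851114044 F tang -10.682428848612966 rad 4.3519997279303055 6.301940329860884
```

Emit:
servo_tool --pt "0.1 -0.1 0 0.001 1" --pt "0.2 -0.2 0 0.002 1" --pt "0.3 -0.3 0 0.003 1" --pt "0.4 -0.4 0 0.004 1" --pt "0.5 -0.5 0 0.005 1" --pt "0.5 -0.5 0 0.005 1" --pt "0.5 -0.5 0 0.005 1" --pt "0.5 -0.5 0 0.005 1" --pt "0.5 -0.5 0 0.005 1" --pt "0.5 -0.5 0 0.005 1"

```text
clock: 44.63
position: [0.4655, -0.0796, 0.0383]
tool_rot: [-3.14, 0.003, 0.855]
force: [-11.6, 4.0, 6.7]
grip_width: 0.0001
```

```bash
python3 hnd.py
```

```text
44.6333 now [ 0.46553028 -0.07962994  0.03826175] yaw 0.8551113341199663 th 3.9967039877097594 r 127.29363305532398 s 20.470549617268567 F tang -11.380055570774037 rad 4.555377741629807 6.749032383912277
```

Emit:
servo_tool --pt "0.1 -0.1 0 0.001 1" --pt "0.2 -0.2 0 0.002 1" --pt "0.3 -0.3 0 0.003 1" --pt "0.4 -0.4 0 0.004 1" --pt "0.6 -0.5 0 0.006 1" --pt "0.6 -0.5 0 0.006 1" --pt "0.6 -0.5 0 0.006 1" --pt "0.6 -0.5 0 0.006 1" --pt "0.6 -0.5 0 0.006 1" --pt "0.6 -0.5 0 0.006 1"

```text
clock: 45.47
position: [0.466, -0.0802, 0.0382]
tool_rot: [-3.139, 0.003, 0.861]
force: [-12.1, 4.8, 7.8]
grip_width: 0.0002
```

```bash
python3 hnd.py
```

```text
45.4667 now [ 0.46595531 -0.08017389  0.0382388 ] yaw 0.8610683228332909 th 4.002660976423084 r 127.3050762773312 s 20.5516118805677 F tang -12.349017130445489 rad 4.268386719778701 7.801286602836334
```

Emit:
servo_tool --pt "0.1 -0.1 0 0.001 1" --pt "0.2 -0.2 0 0.002 1" --pt "0.3 -0.3 0 0.003 1" --pt "0.4 -0.4 0 0.004 1" --pt "0.6 -0.5 0 0.006 1" --pt "0.6 -0.6 0 0.006 1" --pt "0.6 -0.6 0 0.006 1" --pt "0.6 -0.6 0 0.006 1" --pt "0.6 -0.6 0 0.006 1" --pt "0.6 -0.6 0 0.006 1"

```text
clock: 46.3
position: [0.4664, -0.0807, 0.0382]
tool_rot: [-3.139, 0.003, 0.867]
force: [-13.3, 4.9, 8.3]
grip_width: 0.0001
```

```bash
python3 hnd.py;  python3 look.py 22 230 170 290 215 10; python3 - <<'E'
from h import *
import cv2
a=bot.grab_frame("top");cv2.imwrite("pics/top22.png",a)
k=20
def Z(a):
    return np.clip(cv2.resize(a[180:200,240:258],None,fx=k,fy=k,interpolation=cv2.INTER_CUBIC)*1.2,0,255).astype(np.uint8)
cv2.imwrite("pics/cmp22.png",np.hstack([Z(cv2.imread("pics/top21.png")),Z(a)]))
E
```

```text
46.3 now [ 0.46644158 -0.08074328  0.03823373] yaw 0.8671028270354033 th 4.008695480625196 r 127.29824920238761 s 20.5802791648755 F tang -13.252560983735478 rad 4.875878154112575 8.299614571798179
46.35 [ 0.46644727 -0.08076795  0.03823683] [-3.13918705e+00  2.98743526e-03  8.67036737e-01] [-12.60613887   5.14872219   9.35708287]
```

View pics/cmp22.png

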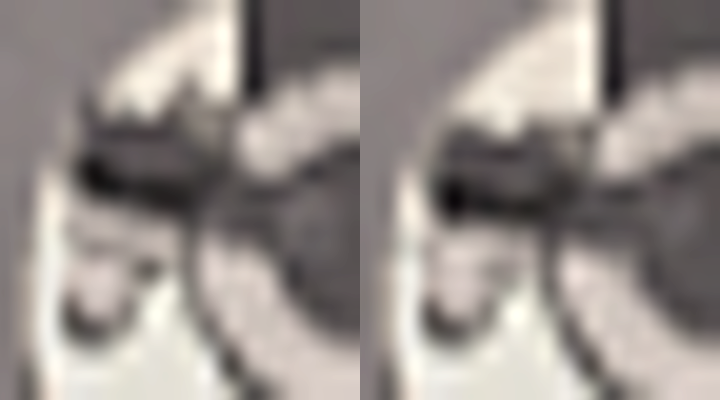

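View pics/side22z.png

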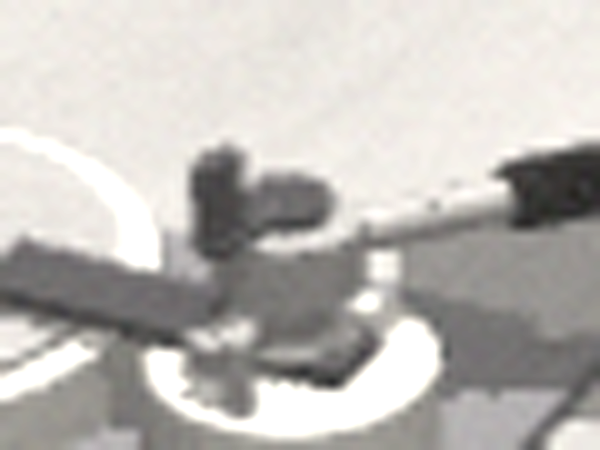

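Emit:
servo_tool --pt "0.2 -0.1 0 0.002 1" --pt "0.4 -0.3 0 0.004 1" --pt "0.5 -0.4 0 0.005 1" --pt "0.7 -0.5 0 0.007 1" --pt "0.8 -0.6 0 0.008 1" --pt "0.9 -0.7 0 0.009 1" --pt "0.9 -0.7 0 0.009 1" --pt "0.9 -0.7 0 0.009 1" --pt "0.9 -0.7 0 0.009 1" --pt "0.9 -0.7 0 0.009 1"

```text
clock: 47.23
position: [0.4671, -0.0814, 0.0382]
tool_rot: [-3.139, 0.003, 0.876]
force: [-14.2, 5.5, 8.0]
grip_width: -0.0002
```

```bash
python3 hnd.py
```

```text
47.2333 now [ 0.4671197  -0.0813943   0.03816487] yaw 0.8761698331033532 th 4.0177624866931465 r 127.17252273576193 s 20.795924280954164 F tang -14.403676304084371 rad 4.82237188888711 8.000700985934865
```

Emit:
servo_tool --pt "0.2 -0.1 0 0.002 1" --pt "0.4 -0.3 0 0.004 1" --pt "0.6 -0.5 0 0.006 1" --pt "0.8 -0.7 0 0.008 1" --pt "1 -0.8 0 0.009 1" --pt "1.2 -1 0 0.01 1" --pt "1.2 -1 0 0.01 1" --pt "1.2 -1 0 0.01 1" --pt "1.2 -1 0 0.01 1" --pt "1.2 -1 0 0.01 1"

```text
clock: 48.07
position: [0.4681, -0.0824, 0.0381]
tool_rot: [-3.138, 0.004, 0.886]
force: [-15.1, 5.3, 9.9]
grip_width: 0.0
```

```bash
python3 hnd.py
```

```text
48.0667 now [ 0.4680716  -0.08243103  0.0381343 ] yaw 0.8860738962719719 th 4.027666549861765 r 127.16133476824751 s 20.66137706453072 F tang -15.055074261209782 rad 5.459187586726412 9.926483351633996
```

Emit:
servo_tool --pt "0.2 -0.1 0 0.002 1" --pt "0.4 -0.3 0 0.004 1" --pt "0.6 -0.5 0 0.006 1" --pt "0.8 -0.7 0 0.008 1" --pt "1 -0.8 0 0.009 1" --pt "1.2 -1 0 0.011 1" --pt "1.2 -1 0 0.011 1" --pt "1.2 -1 0 0.011 1" --pt "1.2 -1 0 0.011 1" --pt "1.2 -1 0 0.011 1"

```text
clock: 48.9
position: [0.469, -0.0834, 0.0381]
tool_rot: [-3.138, 0.004, 0.897]
force: [-16.7, 5.0, 12.1]
grip_width: -0.0
```

```bash
python3 hnd.py
```

```text
48.9 now [ 0.46899577 -0.08342267  0.03813121] yaw 0.8971347992308758 th 4.038727452820669 r 127.12349063215278 s 20.72569040417712 F tang -16.16605252336306 rad 6.498855258823989 12.064281269820324
```

Emit:
servo_tool --pt "0.2 -0.1 0 0.002 1" --pt "0.4 -0.3 0 0.004 1" --pt "0.6 -0.5 0 0.006 1" --pt "0.8 -0.6 0 0.008 1" --pt "1 -0.8 0 0.009 1" --pt "1.2 -1 0 0.011 1" --pt "1.2 -1 0 0.011 1" --pt "1.2 -1 0 0.011 1" --pt "1.2 -1 0 0.011 1" --pt "1.2 -1 0 0.011 1"

```text
clock: 49.73
position: [0.47, -0.0843, 0.038]
tool_rot: [-3.138, 0.004, 0.908]
force: [-18.0, 6.9, 11.1]
grip_width: 0.0002
```

```bash
python3 hnd.py
```

```text
49.7333 now [ 0.46995886 -0.08427567  0.03804273] yaw 0.9082708699879614 th 4.049863523577755 r 126.96494478046851 s 20.856000446561556 F tang -18.430750494988747 rad 5.663590925529142 11.07437592499403
```

```bash
for i in 1 2 3; do python3 - <<'E'
from h import *
import cv2
a=bot.grab_frame("top");cv2.imwrite("pics/top23.png",a)
E
python3 hnd.py; done
```

```text
49.7833 now [ 0.46992178 -0.08428864  0.03802454] yaw 0.9081917231377059 th 4.049784376727499 r 126.9996325847275 s 20.86720666199951 F tang -18.18620364276732 rad 6.39515904785064 11.285175991169226
49.8333 now [ 0.46996213 -0.08426402  0.03803463] yaw 0.9082430113949835 th 4.049835664984776 r 126.95432535483862 s 20.857055552753764 F tang -18.62418172980192 rad 6.050910680577201 11.151465411448163
49.8833 now [ 0.46994953 -0.08428977  0.03803659] yaw 0.9082069452510957 th 4.049799598840889 r 126.98313639333014 s 20.84656936261009 F tang -19.398269997711385 rad 6.515653812163168 11.097068106997583
```

Emit:
servo_tool --pt "-0.8 0.6 0 0 1" --pt "-1.6 1.2 0 0 1" --pt "-2.4 1.8 0 0 1" --pt "-4 3.1 0 0 1" --pt "-6 4.7 0 0 1" --pt "-10 7.8 0 0 1" --pt "-15 11.7 0 0 1" --pt "-20 15.6 0 0 1" --pt "-24 18.7 0 0 1" --pt "-24 18.7 5 0 1"

```text
clock: 50.72
position: [0.448, -0.0645, 0.0433]
tool_rot: [-3.141, 0.001, 0.908]
force: [0.3, -0.6, -0.3]
grip_width: 0.0002
```

Emit:
servo_tool --pt "0 0 15 0 1" --pt "0 0 40 0 1" --pt "0 0 70 0 1" --pt "0 0 100 0 1" --pt "0 0 130 0 1" --pt "0 0 160 0 1" --pt "0 -20 180 0 1" --pt "0 -50 180 0 1" --pt "0 -85 180 0 1" --pt "0 -120 180 0 1"

```text
clock: 51.55
position: [0.4492, -0.1866, 0.2246]
tool_rot: [3.14, 0.0, 0.908]
force: [0.7, -0.9, 0.4]
grip_width: -0.0001
```

```bash
python3 - <<'E'
from h import *
import cv2
print(bot.observe()["force"],bot.observe()["position"])
a=bot.grab_frame("top");cv2.imwrite("pics/top24.png",a)
b=bot.grab_frame("side");cv2.imwrite("pics/side24.png",b)
k=20
def Z(a):
    return np.clip(cv2.resize(a[180:200,240:258],None,fx=k,fy=k,interpolation=cv2.INTER_CUBIC)*1.2,0,255).astype(np.uint8)
cv2.imwrite("pics/cmp24.png",np.hstack([Z(cv2.imread("pics/top23.png")),Z(a)]))
cv2.imwrite("pics/side24z.png",cv2.resize(b[160:230,225:325],None,fx=8,fy=8,interpolation=cv2.INTER_CUBIC))
E
```

```text
[ 0.70088898 -0.909241    0.36576253] [ 0.44915925 -0.18664572  0.2246262 ]
```

View pics/cmp24.png

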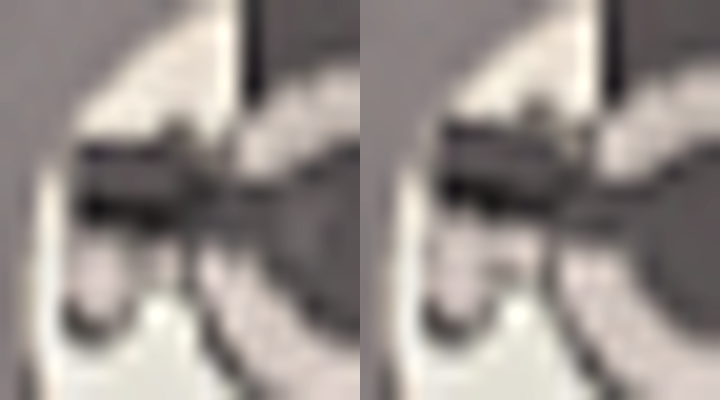

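View pics/side24z.png

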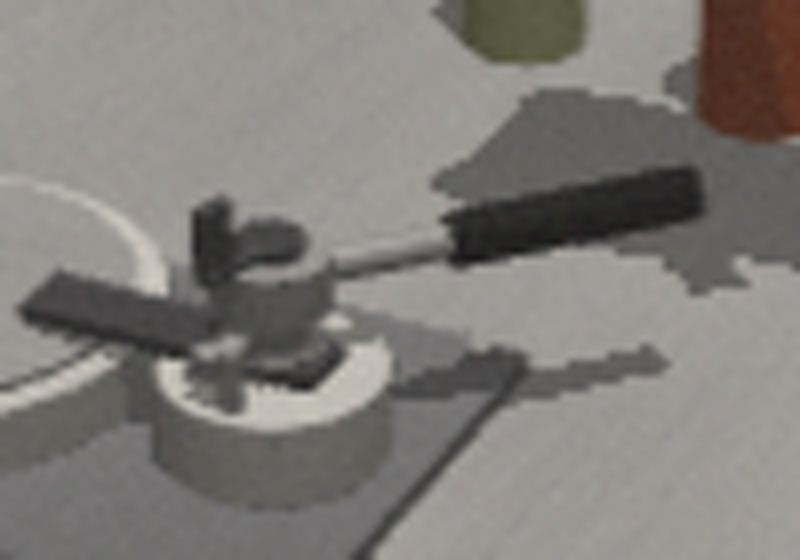

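View pics/top24.png

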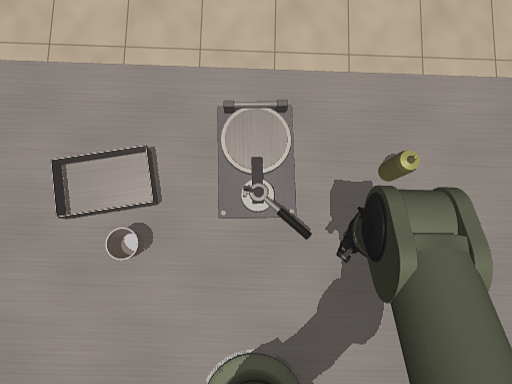

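```bash
python3 - <<'E'
from h import *
import cv2
a=cv2.imread("pics/top24.png").astype(int).sum(2)
m=np.zeros(a.shape,bool);m[200:245,270:318]=a[200:245,270:318]<110
v,u=np.nonzero(m);P=np.array([ray("top",x,y,.088) for x,y in zip(u,v)])[:,:2];c=P.mean(0)
w,V=np.linalg.eigh(np.cov(P.T));d=V[:,1];d=-d if d[0]>0 else d
print(len(u),c,"axis ang",np.arctan2(d[1],d[0])%6.283,"from A",np.arctan2(*(c-[.5645,.003])[::-1])%6.283)
s=bot.observe();print(s["clock"],s["qd"].round(3))
E
```

```text
166 [ 0.48293433 -0.09326827] axis ang 4.0368977772296875 from A 4.009293913536817
51.65 [-0.055 -0.02  -0.066  0.041 -0.026 -0.011 -0.079]
```

```bash
python3 - <<'E'
from h import *
import cv2
from ov import ov
A=np.array([.5645,.003])
ov("top","pics/top24.png",A,4.02,.5,(238,175,278,205),18,"pics/o_top24.png",lug=1.29)
ov("side","pics/side24.png",(.566,.005),4.02,.5,(225,160,325,230),8,"pics/o_side24.png",lug=1.29)
E
```

```text
(no output)
```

View pics/o_top24.png

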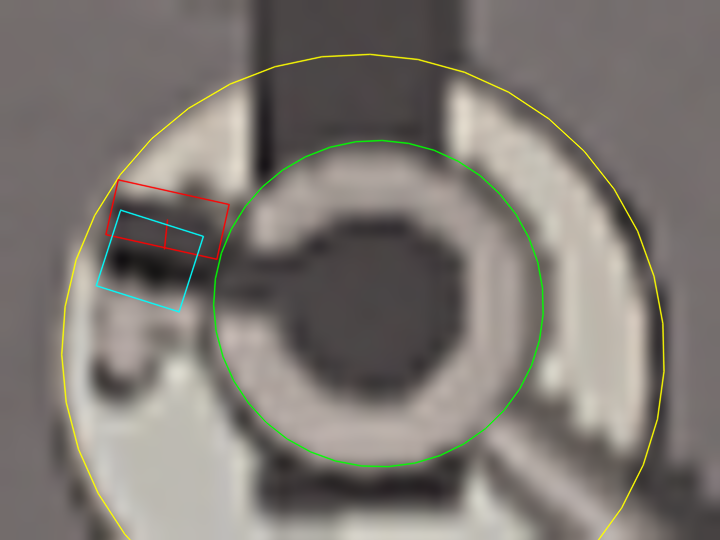

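View pics/o_side24.png

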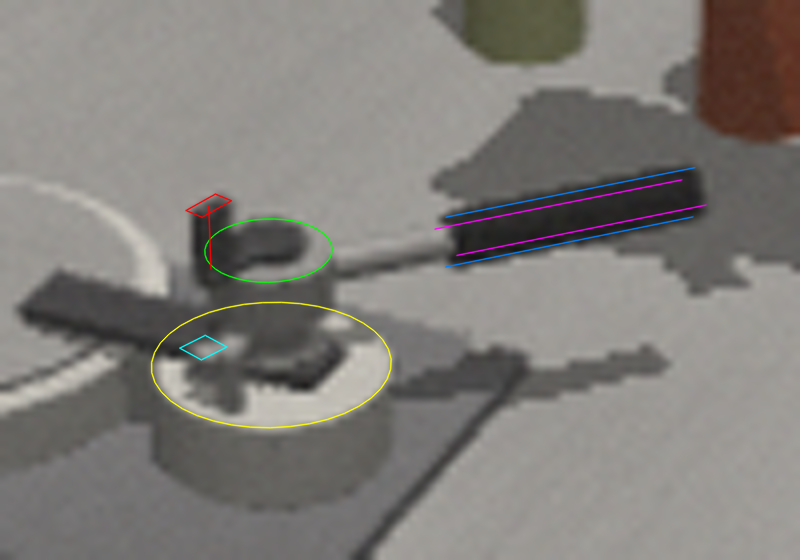

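```bash
python3 - <<'E'
from workcell import bot
s=bot.observe();print(s["clock"],s["force"]);print(bot.job_done())
E
```

```text
51.65 [ 0.04056617  0.61062412 -0.60810533]
the job is handed in; nothing more can be done
None
```

I flipped the direction lever fully to the loosening side and swung the ratchet counter-clockwise until the lug sat firmly against the keeper pin. I then let go and handed the job in at 51.7 s; no verdict was reported.

- **Lever:** it moved with about 2–3 N and met its stop at about 7 N. In the last pictures it matches a model drawn at +0.5 rad to within a few pixels, and that is an estimate, not a direct reading.
- **Lug and keeper:** driving the bolt took about 9.7 N. The force then rose gradually to about 18.6 N measured, or roughly 17.7 N square to the handle at the grip. I estimate about 30 N at the keeper.
- **After release:** the handle sprang back by about 0.04 rad at most. Even if the bolt followed it, that is under 1.5 mm at the lug, and the pictures show the lug still against the pin.
- **Clear of the scene:** the tool reads no contact force and stands well clear of the press. In the last pictures the pan, crock and pale green bottle stand where they were. The orange bottle is hidden by the arm from above, but the side view shows no sign that it moved.

One check disagreed with the description. The closed fingertips sit about 33 mm higher than the reported TCP. I noticed it in the side view, confirmed it by touching the counter at about 22 N, and corrected for it in the heights from then on.

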